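# Lock the ring clamps and sort them by stage

### The job

Get the ring clamps ready for the polisher: every clamp that stands open now (wing across its foot) must have its wing turned clockwise all the way to locked and then stand upright in the square wooden tray, while every clamp that is already locked now is finished work and must stand upright, still locked, in the round steel dish. A clamp spins along with its wing unless its foot is braced, which is what the channel jig is for. Do not knock over the small glass jar.

Things in the scene. Friction and masses are not known exactly. Their poses are not given: they have to be found in the camera images.
- clamp_a: ring clamp, 0.33 kg, 70 mm tall: dark steel foot 56 (its x) x 40 (its y) x 14 mm high, round column of 24 mm diameter with a brass ring (36 mm) round it, pressure plate of 27 mm diameter with its top 40 mm up, and a black wing on top. All clamps look alike but for where the wing points. Origin: centre of the foot's underside, z up. May be absent.
- clamp_a_wing (a joint): angle of the wing on its foot, rad, growing clockwise seen from above: 0 = open, wing across the foot (along its y); 1.57 = locked, at the stop, wing along the foot's x. Stiff, 0.12 N m all the way, stays where left; on the bare bench the whole clamp turns with it. At the start either open (below 0.35) or locked (above 1.45).
- clamp_a_grip (a point): point on the axis of this clamp's wing, 64 mm above the foot's underside, 6 mm below the wing's top. The wing is an upright bar 46 mm long (this frame's y), 12 mm thick (its x), from 44 to 70 mm above the foot's underside; grip it across its 12 mm from above. The frame turns with the wing, z up.
- clamp_b: ring clamp, 0.33 kg, 70 mm tall: dark steel foot 56 (its x) x 40 (its y) x 14 mm high, round column of 24 mm diameter with a brass ring (36 mm) round it, pressure plate of 27 mm diameter with its top 40 mm up, and a black wing on top. All clamps look alike but for where the wing points. Origin: centre of the foot's underside, z up. May be absent.
- clamp_b_wing (a joint): angle of the wing on its foot, rad, growing clockwise seen from above: 0 = open, wing across the foot (along its y); 1.57 = locked, at the stop, wing along the foot's x. Stiff, 0.12 N m all the way, stays where left; on the bare bench the whole clamp turns with it. At the start either open (below 0.35) or locked (above 1.45).
- clamp_b_grip (a point): point on the axis of this clamp's wing, 64 mm above the foot's underside, 6 mm below the wing's top. The wing is an upright bar 46 mm long (this frame's y), 12 mm thick (its x), from 44 to 70 mm above the foot's underside; grip it across its 12 mm from above. The frame turns with the wing, z up.
- clamp_c: ring clamp, 0.33 kg, 70 mm tall: dark steel foot 56 (its x) x 40 (its y) x 14 mm high, round column of 24 mm diameter with a brass ring (36 mm) round it, pressure plate of 27 mm diameter with its top 40 mm up, and a black wing on top. All clamps look alike but for where the wing points. Origin: centre of the foot's underside, z up. May be absent.
- clamp_c_wing (a joint): angle of the wing on its foot, rad, growing clockwise seen from above: 0 = open, wing across the foot (along its y); 1.57 = locked, at the stop, wing along the foot's x. Stiff, 0.12 N m all the way, stays where left; on the bare bench the whole clamp turns with it. At the start either open (below 0.35) or locked (above 1.45).
- clamp_c_grip (a point): point on the axis of this clamp's wing, 64 mm above the foot's underside, 6 mm below the wing's top. The wing is an upright bar 46 mm long (this frame's y), 12 mm thick (its x), from 44 to 70 mm above the foot's underside; grip it across its 12 mm from above. The frame turns with the wing, z up.
- clamp_d: ring clamp, 0.33 kg, 70 mm tall: dark steel foot 56 (its x) x 40 (its y) x 14 mm high, round column of 24 mm diameter with a brass ring (36 mm) round it, pressure plate of 27 mm diameter with its top 40 mm up, and a black wing on top. All clamps look alike but for where the wing points. Origin: centre of the foot's underside, z up. May be absent.
- clamp_d_wing (a joint): angle of the wing on its foot, rad, growing clockwise seen from above: 0 = open, wing across the foot (along its y); 1.57 = locked, at the stop, wing along the foot's x. Stiff, 0.12 N m all the way, stays where left; on the bare bench the whole clamp turns with it. At the start either open (below 0.35) or locked (above 1.45).
- clamp_d_grip (a point): point on the axis of this clamp's wing, 64 mm above the foot's underside, 6 mm below the wing's top. The wing is an upright bar 46 mm long (this frame's y), 12 mm thick (its x), from 44 to 70 mm above the foot's underside; grip it across its 12 mm from above. The frame turns with the wing, z up.
- clamp_e: ring clamp, 0.33 kg, 70 mm tall: dark steel foot 56 (its x) x 40 (its y) x 14 mm high, round column of 24 mm diameter with a brass ring (36 mm) round it, pressure plate of 27 mm diameter with its top 40 mm up, and a black wing on top. All clamps look alike but for where the wing points. Origin: centre of the foot's underside, z up. May be absent.
- clamp_e_wing (a joint): angle of the wing on its foot, rad, growing clockwise seen from above: 0 = open, wing across the foot (along its y); 1.57 = locked, at the stop, wing along the foot's x. Stiff, 0.12 N m all the way, stays where left; on the bare bench the whole clamp turns with it. At the start either open (below 0.35) or locked (above 1.45).
- clamp_e_grip (a point): point on the axis of this clamp's wing, 64 mm above the foot's underside, 6 mm below the wing's top. The wing is an upright bar 46 mm long (this frame's y), 12 mm thick (its x), from 44 to 70 mm above the foot's underside; grip it across its 12 mm from above. The frame turns with the wing, z up.
- clamp_f: ring clamp, 0.33 kg, 70 mm tall: dark steel foot 56 (its x) x 40 (its y) x 14 mm high, round column of 24 mm diameter with a brass ring (36 mm) round it, pressure plate of 27 mm diameter with its top 40 mm up, and a black wing on top. All clamps look alike but for where the wing points. Origin: centre of the foot's underside, z up. May be absent.
- clamp_f_wing (a joint): angle of the wing on its foot, rad, growing clockwise seen from above: 0 = open, wing across the foot (along its y); 1.57 = locked, at the stop, wing along the foot's x. Stiff, 0.12 N m all the way, stays where left; on the bare bench the whole clamp turns with it. At the start either open (below 0.35) or locked (above 1.45).
- clamp_f_grip (a point): point on the axis of this clamp's wing, 64 mm above the foot's underside, 6 mm below the wing's top. The wing is an upright bar 46 mm long (this frame's y), 12 mm thick (its x), from 44 to 70 mm above the foot's underside; grip it across its 12 mm from above. The frame turns with the wing, z up.
- jig: bracing jig, fixed: grey block 110 (x) x 100 (y) x 10 mm with two round steel rails, 16 mm bars with tops 24 mm above the bench, along its x; the channel between them is 45.5 mm wide, open at both ends, its floor 10 mm above the bench. A clamp's foot put in lengthwise can turn there by 0.12 rad at most. Origin: centre of the underside, z up.
- tray: square wooden tray, fixed, 180 x 180 mm outside, walls 7 mm thick and 16 mm high, floor 7 mm above the bench. Origin: centre of the underside, sides along its x and y.
- dish: round steel dish, fixed, 186 mm outside diameter, inside diameter about 174 mm, rim 16 mm high, floor 5 mm above the bench. Origin: centre of the underside.
- stone_jar: small glass jar with a metal lid, 42 mm diameter, 55 mm high, loose on the bench between the jig and the left-hand tray or dish; origin under its centre, z up
There are look-alikes about, which are no part of the job. What is shaped like the clamp_a but orange or purple is not meant.

How it is judged:
At the end, for the whole second after the job is handed in: Every clamp upright (0.08 rad), at rest, foot flat on its container's floor, wing above 1.4 rad: those open at the start in the square tray (within 75 mm of its centre along each side), those locked at the start in the round dish (within 70 mm of its centre) (value of joint each of clamp_a_wing, clamp_b_wing, clamp_c_wing, clamp_d_wing, clamp_e_wing, clamp_f_wing above 1.4 rad and angle between each of clamp_a, clamp_b, clamp_c, clamp_d, clamp_e, clamp_f's own z axis and vertical below 0.08 rad and linear speed of each of clamp_a, clamp_b, clamp_c, clamp_d, clamp_e, clamp_f below 0.02 m/s and z of clamp_a in the frame of tray between 0.004 and 0.011 m and x of clamp_a in the frame of tray between -0.075 and 0.075 m and y of clamp_a in the frame of tray between -0.075 and 0.075 m and z of clamp_b in the frame of tray between 0.004 and 0.011 m and x of clamp_b in the frame of tray between -0.075 and 0.075 m and y of clamp_b in the frame of tray between -0.075 and 0.075 m and z of clamp_c in the frame of tray between 0.004 and 0.011 m and x of clamp_c in the frame of tray between -0.075 and 0.075 m and y of clamp_c in the frame of tray between -0.075 and 0.075 m and z of clamp_d in the frame of tray between 0.004 and 0.011 m and x of clamp_d in the frame of tray between -0.075 and 0.075 m and y of clamp_d in the frame of tray between -0.075 and 0.075 m and z of clamp_e in the frame of dish between 0.002 and 0.009 m and horizontal distance between each of clamp_e, clamp_f and dish below 0.07 m and z of clamp_f in the frame of dish between 0.002 and 0.009 m); the robot touches nothing.
It fails at once if the small glass jar is knocked over (angle between stone_jar's own z axis and vertical above 0.6 rad).
Of clamp_a, clamp_b, clamp_c, clamp_d, clamp_e, clamp_f only 4 to 6 are there at a start; the rules pass over those that are not, and their reading is None.
At some moment in a run one of clamp_a, clamp_b, clamp_c, clamp_d, clamp_e, clamp_f may be knocked a few centimetres aside while the robot is not near it.
It also fails if it takes over 210 s, if anything falls off the work surface, if the arm or the gripper's body presses on something with over 40 N, if the wrist force passes 120 N, or if a joint passes its speed limit or range.

### The arm

A 6-joint arm with a two-finger parallel gripper is mounted at the origin on the work surface. World frame = base frame: x ahead of the robot, y to its left, z up, the work surface at z = 0. Lengths are in m, angles in rad, forces in N, time in s.
With the tool pointing down it reaches from about 0.35 to 0.775 m from the base axis. Payload 5.5 kg.
Tool frame: the origin (TCP) lies midway between the tips of the shut fingers; the grasp point (between the pads) lies 19 mm behind it; z points along the fingers, y is the line along which they close (so a half turn about z gives the same grasp; the last joint's range is limited). The gripper opens to 85 mm and grips with 20 to 120 N. Pads are 22 mm wide; open, the fingers measure 114 mm over their backs; the gripper's body (76 mm by 85 mm) begins 54 mm behind the grasp point. The pads swing forward as they close: fully open they stand 13 mm farther back than shut.
Start: joints at [-1.34, 0.313, 0.046, 1.304, 0, 1.431], TCP at [0.208, -0.536, 0.231] pointing down, gripper open.
Joint ranges: [-2.76, 2.76], [-0.86, 1.69], [-1.03, 1.26], [-2.2, 2.34], [-1.47, 1.5], [-3.14, 3.14]. Speed limits (rad/s): [2.57, 2.57, 3.14, 3.14, 3.14, 3.14].

### API

Orientations are given as a unit quaternion [w, x, y, z].
In Python, from workcell import env gives the robot as it stands.
- The arm moves only by the tool move_arm, never from a script. Its argument "targets" is a list of rows, each a list of 3 entries, a list of its own where there are three numbers: the shift along the tool's x, y, z in mm, then the turn, a rotation vector about the tool's x, y, z in units of 10 degrees (1.0 is 10 degrees), then the closure, from -1 (fully open) to 1 (shut). In form: [[[dx, dy, dz], [ax, ay, az], gripper], ...]. A call has 1 to 5 rows; each row is the pose to reach, as a shift and turn from the pose commanded when the call began, along the tool's axes at that moment; what a row does not reach only later rows make up. A row lasts 1/8 s, in which the tool goes at most 62.5 mm and 10.7 degrees, less where a joint would pass 70% of its speed; a pose out of reach is approached as far as the arm can. A call with a gripper value outside its range is refused whole. The fingers move at their own pace and stop on an object; "squeeze" is the grip in N (left out, the last holds). Time passes only in rows, so rows that repeat a pose let the fingers close. It gives the time, the measured TCP pose, the force, the opening and the grip force at its end, in the units of the state.
- env.get_state(): the state, without advancing time (a new reading comes with each control period).
- env.read_camera(name): name is "scene" or "top" or "wrist"; returns a dict with "pixels" (384x512x3 uint8, red, green, blue), "fovy" (degrees; the focal length in pixels is half the picture's height over the tangent of half this angle, whatever the lens; pixels are square), "cx", "cy" (the principal point, pixels), "extrinsics" (4x4, takes a point from world to camera coordinates); the wrist camera has in their place "mount" (4x4, takes a point from camera to tool coordinates, whose origin is the TCP and whose axes are the flange's). Camera axes: x right, y up, looking along -z (the intrinsics and any distortion apply to the point x, -y, -z); pixel columns grow to the right and rows downward; lengths in m; the calibration is good to about 2 mm. A picture is of the moment at which its call begins: read the wrist's pose just before it. There is no depth.
- env.hand_in(): hands the job in; it is judged then, once.
Trained networks look in a picture, given as the dict that the camera call returned (one of the last four; its "shot" number tells which), for a name from the list of things; names that differ only in an ending like _2 or _b are one class to them, and where a whole thing is asked for, a point or a joint stands for the part that bears it (a point fixed in the world has none). Each returns a list of dicts, best first, with "confidence" (0 to 1); they miss things now and then, are a little off and sometimes report something else, mostly with a low value. They report only what shows in the picture. A call takes as long as a camera call. They do not tell look-alikes from the thing itself.
- env.spot_in(thing, picture): "centre" ([x, y, z] in m, in world coordinates, good to about 4 mm: the middle of the surface that is visible of it).
- env.regions_of(thing, picture): "mask" (384x512 bool, what is visible of it).
- env.landmark_of(thing, picture): "centre" ([x, y, z] in m, in world coordinates, good to about 4 mm: a listed point, or the origin of a listed thing).
The state is a dict: "clock": time; "joint_pos": joint angles; "qvel": joint speeds; "tau": joint torques, N m; "tcp_pos": TCP position; "orientation": TCP orientation; "wrist_force": force on the tool from outside, world axes, zero at the start; "ft_torque": the same for the moment, N m; "finger_gap": finger opening in m; "grip_force": force on a finger pad.
Only numpy, scipy, OpenCV 4.12 (cv2) and the standard library are available. Lean on these libraries where they do the work, as an engineer would, in place of code of your own. Each camera call takes 0.05 s, during which the arm holds its last target. There are 200 camera calls.

## Working session

There is one attempt and no reset: what is moved stays moved. The work goes in short steps, Python scripts to look and compute and a tool call to move; the robot and the scene stay as the last step left them, time stands still between calls to the robot, and variables do not carry over. Pictures are saved under pics/ and viewed, at most 14 in all, crops included, and the job is handed in when it is done.

Besides the shell and the picture viewer there is one more tool, called after ">>>" by a JSON object that holds its "name" and its "arguments". move_arm: Moves the arm, as the interface text tells. Its arguments: {"type":"object","properties":{"targets":{"type":"array","items":{"type":"array"}},"squeeze":{"type":"number"}},"required":["targets"]}

```bash
mkdir -p pics; ls
python3 - <<'E'
from workcell import env
import cv2,numpy as np
s=env.get_state();print({k:np.round(v,3) for k,v in s.items()})
for n in("top","scene"):
    p=env.read_camera(n);print(n,p["fovy"],p["cx"],p["cy"],np.round(p["extrinsics"],3).tolist(),[k for k in p])
    cv2.imwrite(f"pics/{n}0.png",cv2.resize(p["pixels"][:,:,::-1],(800,600),interpolation=cv2.INTER_CUBIC))
    for t in("clamp_a","clamp_a_grip","jig","tray","dish","stone_jar"):
        for d in env.landmark_of(t,p):print(t,np.round(d["centre"],3),round(d["confidence"],2))
E
```

```text
pics
{'clock': np.float64(0.0), 'joint_pos': array([-1.34 ,  0.314,  0.045,  1.304,  0.   ,  1.431]), 'qvel': array([-0.   , -0.   , -0.001,  0.   ,  0.   ,  0.002]), 'tau': array([-1.0000e-03, -4.8063e+01,  2.9853e+01,  1.9000e-02, -0.0000e+00,
       -0.0000e+00]), 'tcp_pos': array([ 0.208, -0.535,  0.23 ]), 'orientation': array([-0.001,  0.983,  0.184, -0.   ]), 'wrist_force': array([-0.493,  0.243, -0.438]), 'ft_torque': array([-0.022, -0.001,  0.01 ]), 'grip_force': np.float64(0.0), 'finger_gap': np.float64(0.085)}
top 55.2238487207385 248.00157183767215 188.5387877310856 [[-0.007, -1.0, 0.022, -0.005], [0.991, -0.004, 0.135, -0.595], [-0.135, 0.023, 0.991, -0.833], [0.0, 0.0, 0.0, 1.0]] ['pixels', 'fovy', 'cx', 'cy', 'extrinsics', 'shot']
clamp_a [ 0.608  0.148 -0.   ] 0.85
clamp_a [0.654 0.291 0.001] 0.81
clamp_a [ 0.347 -0.106 -0.   ] 0.79
clamp_a [ 0.63  -0.169 -0.001] 0.77
clamp_a [ 0.635 -0.064 -0.002] 0.76
clamp_a [ 0.611  0.048 -0.002] 0.76
clamp_a [ 0.787 -0.109 -0.002] 0.75
clamp_a [0.734 0.101 0.002] 0.72
clamp_a_grip [ 0.344 -0.111  0.064] 0.71
clamp_a_grip [ 0.786 -
[... 537 characters left out ...]
rinsics', 'shot']
clamp_a [0.651 0.292 0.003] 0.94
clamp_a [0.739 0.104 0.004] 0.94
clamp_a [ 0.787 -0.108 -0.003] 0.84
clamp_a [ 0.635 -0.062  0.   ] 0.83
clamp_a [ 0.351 -0.102  0.002] 0.81
clamp_a [ 0.624 -0.165  0.002] 0.71
clamp_a [0.605 0.052 0.004] 0.7
clamp_a [ 0.6    0.15  -0.002] 0.66
clamp_a_grip [0.734 0.103 0.064] 0.79
clamp_a_grip [ 0.787 -0.108  0.065] 0.76
clamp_a_grip [ 0.636 -0.066  0.066] 0.73
clamp_a_grip [0.608 0.054 0.068] 0.53
clamp_a_grip [ 0.35  -0.108  0.066] 0.5
jig [ 0.47   0.005 -0.001] 0.67
tray [ 0.447 -0.288 -0.   ] 0.76
tray [ 0.459  0.292 -0.001] 0.25
dish [ 0.457  0.291 -0.003] 0.59
stone_jar [ 0.466  0.16  -0.002] 0.79
stone_jar [ 0.604  0.149 -0.002] 0.67
```

View pics/top0.png

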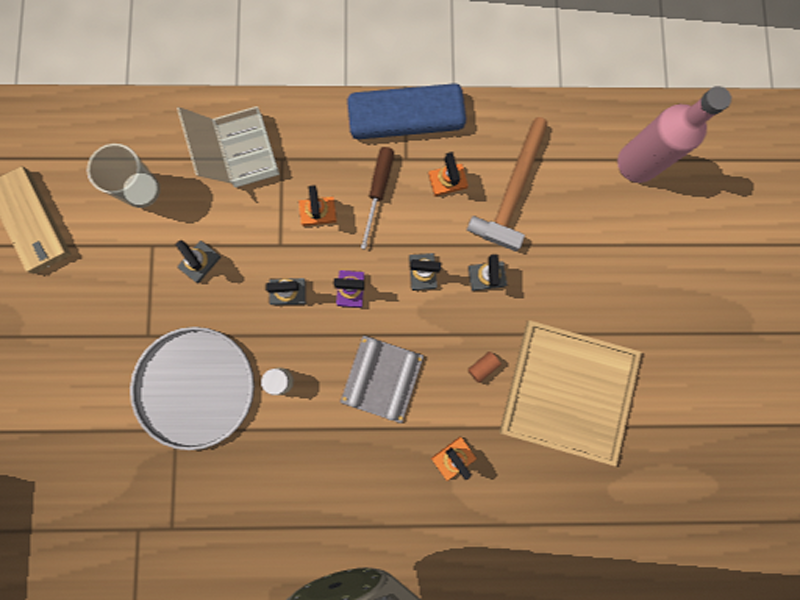

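View pics/scene0.png

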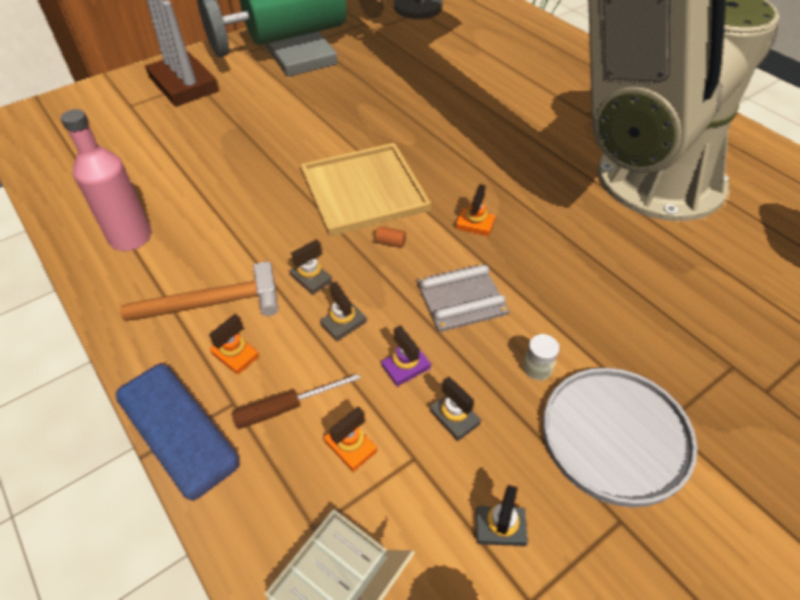

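The top view (800x600 scale) shows four dark-footed clamps at (198,262), (287,290), (425,272) and (488,275). The orange and purple ones are look-alikes. The jig is at (383,380), the jar at (278,382), the dish at (195,388) and the tray at (572,393). I'll go and look from close by.

```bash
cat > h.py <<'E'
import numpy as np, cv2, sys
from scipy.spatial.transform import Rotation as R
from workcell import env
def pose():
    s=env.get_state(); q=s["orientation"]
    return s, np.array(s["tcp_pos"]), R.from_quat([q[1],q[2],q[3],q[0]]).as_matrix()
def psi(M): return np.degrees(np.arctan2(M[1,0],M[0,0]))
def plan(x,y,z,deg=None):
    """shift (mm) and rotvec (10deg) in tool axes to reach tcp x,y,z, tool-down, tool-x heading deg (mod 180, nearest)"""
    s,p,M=pose(); c=psi(M)
    if deg is None: t=c
    else: t=c+((deg-c+90)%180-90)
    a=np.radians(t); T=np.array([[np.cos(a),np.sin(a),0],[np.sin(a),-np.cos(a),0],[0,0,-1]]).T
    T=np.column_stack([[np.cos(a),np.sin(a),0],[np.sin(a),-np.cos(a),0],[0,0,-1]])
    d=M.T@(np.array([x,y,z])-p)*1000; r=R.from_matrix(M.T@T).as_rotvec(degrees=True)/10
    print("t",round(float(s["clock"]),2),"tcp",p.round(4),"psi",round(c,1),"q1,q6",np.round(s["joint_pos"][[0,5]],2),"gap",round(float(s["finger_gap"]),4))
    print("shift",d.round(1),"turn",r.round(2),"| rows lin",round(np.linalg.norm(d)/62.5,1),"rot",round(np.linalg.norm(r)/1.07,1))
def cam(name):
    s,p,M=pose(); pic=env.read_camera(name)
    f=192/np.tan(np.radians(pic["fovy"]/2))
    if name=="wrist":
        T=np.eye(4);T[:3,:3]=M;T[:3,3]=p; C=T@np.array(pic["mount"])   # cam->world
    else: C=np.linalg.inv(np.array(pic["extrinsics"]))
    pic["C"]=C;pic["f"]=f
    return pic
def px2w(pic,uv,z):
    uv=np.atleast_2d(uv).astype(float)
    d=np.c_[(uv[:,0]-pic["cx"])/pic["f"],-(uv[:,1]-pic["cy"])/pic["f"],-np.ones(len(uv))]@pic["C"][:3,:3].T
    o=pic["C"][:3,3]; return (o+d*((z-o[2])/d[:,2])[:,None])[:,:2]
def ortho(pic,x0,x1,y0,y1,z,mm=1.0):
    """rectified top-view at height z: up=+x, left=+y, 1px=mm"""
    xs=np.arange(x1,x0,-mm/1000); ys=np.arange(y1,y0,-mm/1000)
    X,Y=np.meshgrid(xs,ys,indexing="ij"); P=np.stack([X,Y,np.full_like(X,z)],-1)-pic["C"][:3,3]
    c=P@pic["C"][:3,:3]
    u=pic["f"]*c[...,0]/-c[...,2]+pic["cx"]; v=-pic["f"]*c[...,1]/-c[...,2]+pic["cy"]
    return cv2.remap(pic["pixels"],u.astype(np.float32),v.astype(np.float32),cv2.INTER_CUBIC)[:,:,::-1]
def save(n,img): cv2.imwrite(f"pics/{n}.png",img)
E
python3 - <<'E'
from h import *
plan(0.60,-0.11,0.28,0)
pic=cam("wrist");print(np.round(pic["mount"],3).tolist(),pic["fovy"],[k for k in pic])
E
```

```text
t 0.7 tcp [ 0.2084 -0.536   0.2314] psi 21.2 q1,q6 [-1.34  1.43] gap 0.0851
shift [ 519.4 -255.1  -48.7] turn [ 0.   -0.    2.12] | rows lin 9.3 rot 2.0
[[-0.0, 0.948, 0.318, 0.083], [1.0, 0.0, 0.001, 0.0], [0.0, 0.318, -0.948, -0.143], [0.0, 0.0, 0.0, 1.0]] 67.26632315842436 ['pixels', 'fovy', 'cx', 'cy', 'mount', 'shot', 'C', 'f']
```

>>> {"name": "move_arm", "arguments": {"targets": [[[60,-30,-10],[0,0,1],-1],[[120,-60,-20],[0,0,2.12],-1],[[170,-85,-30],[0,0,2.12],-1],[[220,-110,-40],[0,0,2.12],-1],[[260,-128,-49],[0,0,2.12],-1]]}}

```text
clock: 1.38
tcp_pos: [0.4056, -0.3205, 0.2811]
orientation: [0.0, 1.0, 0.001, 0.0]
wrist_force: [0.8, -0.5, 0.1]
finger_gap: 0.0851
grip_force: 0.0
```

Run:
```python
from h import *
plan(0.58,-0.06,0.26,0)
```

```text
t 1.38 tcp [ 0.4056 -0.3205  0.2811] psi 0.1 q1,q6 [-0.82  2.32] gap 0.0851
shift [ 174.9 -260.2   21. ] turn [ 0.   -0.    0.01] | rows lin 5.0 rot 0.0
```

>>> {"name": "move_arm", "arguments": {"targets": [[[35,-52,4],[0,0,0],-1],[[70,-104,8],[0,0,0],-1],[[105,-156,12],[0,0,0],-1],[[140,-208,16],[0,0,0],-1],[[175,-260,20],[0,0,0],-1]]}}

```text
clock: 2.0
tcp_pos: [0.5793, -0.0618, 0.2605]
orientation: [0.0, 1.0, 0.0, 0.0]
wrist_force: [0.3, -0.2, 0.4]
finger_gap: 0.0856
grip_force: 0.0
```

Run:
```python
from h import *
pic=cam("wrist")
for t in("clamp_a","clamp_a_grip","jig","stone_jar"):
    for d in env.landmark_of(t,pic):print(t,np.round(d["centre"],3),round(d["confidence"],2))
save("w1",cv2.resize(pic["pixels"][:,:,::-1],(800,600),interpolation=cv2.INTER_CUBIC))
plan(.6,.15,.26,0)
```

```text
clamp_a [0.61  0.054 0.003] 0.88
clamp_a [ 0.349 -0.104 -0.004] 0.84
clamp_a [ 0.632 -0.166  0.   ] 0.67
clamp_a [ 0.64  -0.063 -0.   ] 0.64
clamp_a [0.606 0.151 0.002] 0.61
clamp_a [0.737 0.103 0.   ] 0.57
clamp_a_grip [ 0.35  -0.111  0.065] 0.88
clamp_a_grip [ 0.635 -0.067  0.065] 0.75
clamp_a_grip [0.609 0.052 0.064] 0.7
clamp_a_grip [0.737 0.106 0.065] 0.61
stone_jar [ 0.465  0.157 -0.001] 0.75
t 2.25 tcp [ 0.5781 -0.0634  0.2602] psi 0.1 q1,q6 [-0.25  2.89] gap 0.0857
shift [ 2.230e+01 -2.133e+02  1.000e-01] turn [0.   0.   0.01] | rows lin 3.4 rot 0.0
```

View pics/w1.png

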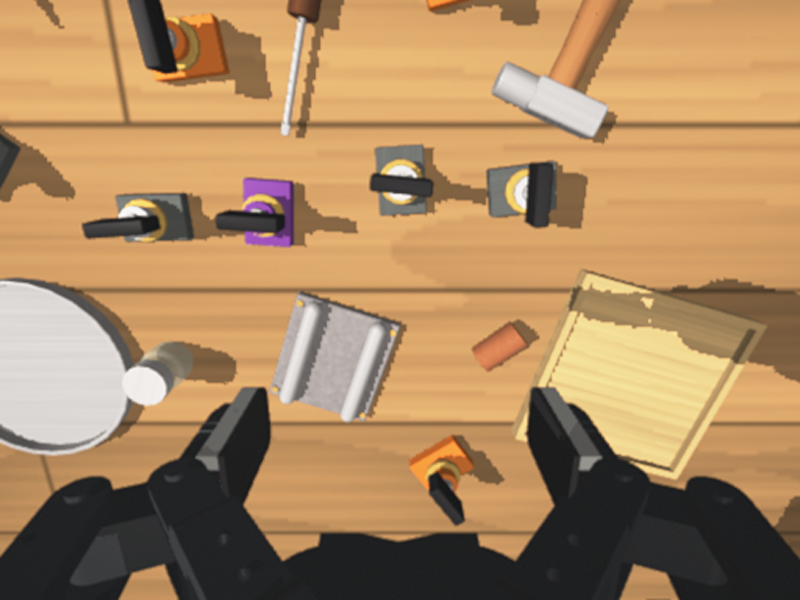

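The wrist view shows two clamps open: the one at (400,180), with its foot lengthwise in x and its wing across, and the one at (520,190). The clamp at (150,218) is locked. The jig is at (337,355), tilted about 17°. The far-left clamp still has to be judged.

```bash
cat >> h.py <<'E'
def rect(mask,pic,z,minn=60):
    """min area rectangle (world at height z): centre, (long,short) mm, heading deg of long side"""
    n,l,st,_=cv2.connectedComponentsWithStats(mask.astype(np.uint8)); k=1+np.argmax(st[1:,4])
    v,u=np.nonzero(l==k); w=px2w(pic,np.c_[u,v],z)
    (c,(a,b),_)=r=cv2.minAreaRect((w*1000).astype(np.float32)); B=cv2.boxPoints(r)
    e=max(B[1]-B[0],B[2]-B[1],key=lambda t:np.hypot(*t))
    return np.round(c,1),sorted([round(a,1),round(b,1)]),round(np.degrees(np.arctan2(e[1],e[0]))%180,1)
def near(pic,x,y,z,r=.05):
    P=np.linalg.inv(pic["C"])@np.array([x,y,z,1]); f=pic["f"]/-P[2]
    u,v=P[0]*f+pic["cx"],-P[1]*f+pic["cy"]; U,V=np.meshgrid(np.arange(512),np.arange(384))
    return (abs(U-u)<r*f)&(abs(V-v)<r*f)
def clamp(pic,x,y):
    g=pic["pixels"].astype(int); m=g.max(2); sat=m-g.min(2)
    w=(m<50)&near(pic,x,y,.06); f=(m>=50)&(m<125)&(sat<30)&near(pic,x,y,.01)
    print("wing",rect(w,pic,.07),"foot",rect(cv2.morphologyEx((f|w).astype(np.uint8)*f,cv2.MORPH_OPEN,np.ones((2,2))),pic,.014))
def jig(pic,c=(.465,.003)):
    for d in env.regions_of("jig",pic):
        print("jig mask",round(d["confidence"],2),rect(d["mask"],pic,.012))
E
python3 - <<'E'
from h import *
pic=cam("wrist")
for c in((.637,-.064),(.631,-.167),(.607,.15)):clamp(pic,*c)
jig(pic)
print("corners",px2w(pic,np.array([[300,292],[402,326],[365,420],[272,392]])*.64,.01).round(4).tolist())
print("rails",px2w(pic,np.array([[316,305],[288,397],[380,328],[350,413]])*.64,.024).round(4).tolist())
for c in((.637,-.064),(.631,-.167)):
    for nm in("w",):pass
o=[ortho(pic,x-.05,x+.05,y-.05,y+.05,z,.4) for x,y in((.637,-.064),(.631,-.167)) for z in(.014,.07)]
o.append(ortho(pic,.385,.545,-.08,.08,.024,.64))
save("o1",np.hstack(o[:2]+o[4:]));
E
```

```text
wing (array([642.4, -68.6]), [1.7, 31.4], np.float32(84.6)) foot (array([624.1, -64.9]), [29.7, 51.2], np.float32(90.1))
wing (array([ 632.3, -158. ]), [13.8, 42.6], np.float32(169.0)) foot (array([ 624.2, -186.3]), [17.2, 51.3], np.float32(5.6))
wing (array([609.6, 138. ]), [11.5, 43.6], np.float32(90.1)) foot (array([605.3, 131. ]), [29.6, 38.2], np.float32(1.8))
jig mask 0.96 (array([469.7,   3.1]), [100.2, 119.3], np.float32(160.7))
jig mask 0.57 (array([ 625.6, -177.9]), [24.1, 51.7], np.float32(0.1))
jig mask 0.43 (array([456.8, 172.6]), [43.3, 81.2], np.float32(128.9))
corners [[0.5366, 0.0269], [0.5033, -0.0665], [0.401, -0.0295], [0.4329, 0.0616]]
rails [[0.5289, 0.0103], [0.4357, 0.0424], [0.5069, -0.0464], [0.4181, -0.0164]]
```

View pics/o1.png

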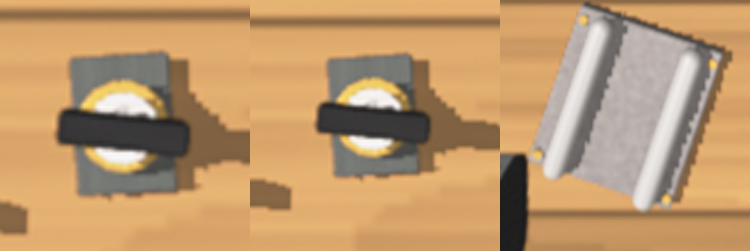

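>>> {"name": "move_arm", "arguments": {"targets": [[[0,-60,0],[0,0,0],-1],[[0,-120,0],[0,0,0],-1],[[0,-180,0],[0,0,0],-1],[[0,-220,0],[0,0,0],-1],[[0,-220,0],[0,0,0],-1]]}}

```text
clock: 2.98
tcp_pos: [0.5802, 0.1212, 0.2605]
orientation: [-0.014, 0.999, 0.029, -0.001]
wrist_force: [0.1, -1.1, 0.3]
finger_gap: 0.0853
grip_force: 0.0
```

Run:
```python
from h import *
pic=cam("wrist")
for t in("clamp_a","clamp_a_grip","dish","jig","stone_jar"):
    for d in env.landmark_of(t,pic):print(t,np.round(d["centre"],3),round(d["confidence"],2))
save("w2",cv2.resize(pic["pixels"][:,:,::-1],(800,600),interpolation=cv2.INTER_CUBIC))
for c in((.652,.291),(.607,.15)):clamp(pic,*c)
```

```text
clamp_a [ 0.633 -0.166  0.   ] 0.93
clamp_a [0.608 0.054 0.005] 0.86
clamp_a [ 0.637 -0.065  0.002] 0.78
clamp_a [ 0.736  0.103 -0.001] 0.76
clamp_a [0.653 0.285 0.   ] 0.7
clamp_a [ 0.604  0.15  -0.002] 0.57
clamp_a [ 0.351 -0.104 -0.004] 0.51
clamp_a_grip [0.735 0.107 0.063] 0.87
clamp_a_grip [ 0.634 -0.068  0.064] 0.81
clamp_a_grip [0.606 0.053 0.06 ] 0.8
dish [0.456 0.289 0.001] 0.88
dish [0.604 0.149 0.004] 0.15
jig [ 0.639 -0.063  0.003] 0.68
jig [ 0.464  0.003 -0.001] 0.62
stone_jar [ 0.465  0.157 -0.002] 0.96
wing (array([656.8, 280.9]), [16.0, 45.6], np.float32(25.3)) foot (array([653.1, 285.6]), [40.0, 56.8], np.float32(141.5))
wing (array([609.2, 149.9]), [11.5, 42.7], np.float32(93.3)) foot (array([605.5, 150.6]), [39.2, 58.1], np.float32(91.3))
```

View pics/w2.png

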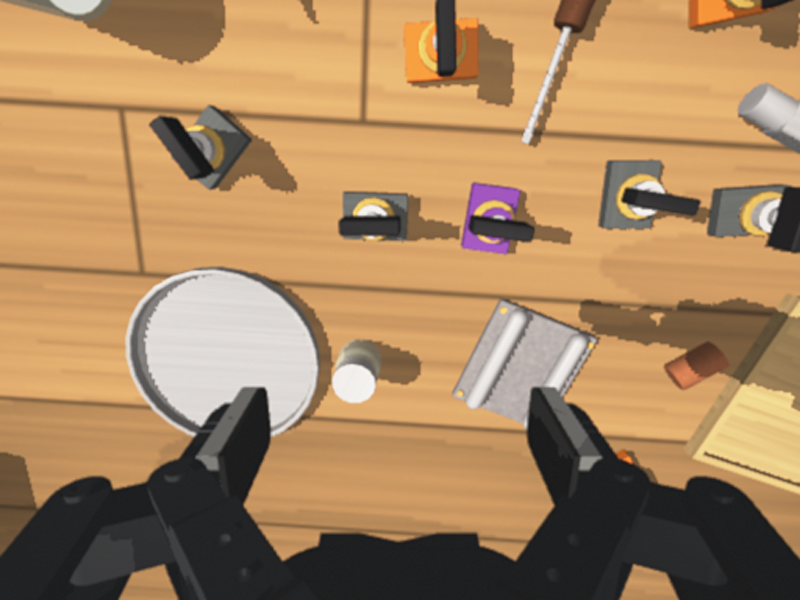

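The clamp at (200,145) has its wing across its foot, so it's open. That makes three open and one locked, at (372,218). The last joint is near its limit, so I'll unwind it.

>>> {"name": "move_arm", "arguments": {"targets": [[[0,20,0],[0,0,-1],-1],[[0,50,0],[0,0,-2],-1],[[0,80,0],[0,0,-3],-1],[[0,110,0],[0,0,-4],-1],[[0,140,0],[0,0,-5],-1]]}}

```text
clock: 3.9
tcp_pos: [0.5881, -0.0198, 0.2565]
orientation: [-0.013, 0.893, 0.451, 0.005]
wrist_force: [0.3, 0.1, -0.4]
finger_gap: 0.0854
grip_force: 0.0
```

Run:
```python
from h import *
plan(.58,-.06,.2,90)
```

```text
t 3.9 tcp [ 0.5881 -0.0198  0.2565] psi 53.6 q1,q6 [-0.18  2.02] gap 0.0854
shift [-38.4  18.4  55.4] turn [-0.06 -0.15 -3.64] | rows lin 1.1 rot 3.4
```

>>> {"name": "move_arm", "arguments": {"targets": [[[-10,5,10],[-0.02,-0.05,-1],-1],[[-20,10,20],[-0.06,-0.15,-2],-1],[[-30,15,30],[-0.06,-0.15,-3],-1],[[-38,18,40],[-0.06,-0.15,-3.64],-1],[[-38,18,40],[-0.06,-0.15,-3.64],-1]]}}

```text
clock: 4.53
tcp_pos: [0.579, -0.0591, 0.2146]
orientation: [-0.001, 0.71, 0.704, -0.001]
wrist_force: [-0.2, 0.3, -0.1]
finger_gap: 0.0855
grip_force: 0.0
```

>>> {"name": "move_arm", "arguments": {"targets": [[[0,0,0],[0,0,-1.05],-1],[[0,0,0],[0,0,-2.1],-1],[[0,0,0],[0,0,-3.1],-1],[[0,0,0],[0,0,-4.1],-1],[[0,0,0],[0,0,-5.1],-1]]}}

```text
clock: 5.15
tcp_pos: [0.5802, -0.0582, 0.2161]
orientation: [0.0, 0.335, 0.942, -0.0]
wrist_force: [-0.0, -0.7, 0.4]
finger_gap: 0.0851
grip_force: 0.0
```

>>> {"name": "move_arm", "arguments": {"targets": [[[0,0,0],[0,0,-1.05],-1],[[0,0,0],[0,0,-2.1],-1],[[0,0,0],[0,0,-3.1],-1],[[0,0,0],[0,0,-4.1],-1],[[0,0,0],[0,0,-5.1],-1]]}}

```text
clock: 5.78
tcp_pos: [0.5801, -0.0582, 0.2161]
orientation: [0.0, -0.104, 0.995, -0.0]
wrist_force: [-1.1, 0.5, 0.2]
finger_gap: 0.0852
grip_force: 0.0
```

>>> {"name": "move_arm", "arguments": {"targets": [[[0,0,0],[0,0,-1.05],-1],[[0,0,0],[0,0,-2.1],-1],[[0,0,0],[0,0,-3.1],-1],[[0,0,0],[0,0,-4.1],-1],[[0,0,0],[0,0,-5.1],-1]]}}

```text
clock: 6.4
tcp_pos: [0.5802, -0.0582, 0.2161]
orientation: [-0.0, -0.522, 0.853, -0.0]
wrist_force: [0.3, -0.3, -0.1]
finger_gap: 0.0853
grip_force: 0.0
```

Run:
```python
from h import *
pic=cam("wrist")
for t in("clamp_a","clamp_a_grip","dish","jig","tray"):
    for d in env.landmark_of(t,pic):print(t,np.round(d["centre"],3),round(d["confidence"],2))
jig(pic)
o=[ortho(pic,.585,.685,-.115,-.015,z,.4) for z in(.014,.07)]
o.append(ortho(pic,.385,.545,-.08,.08,.024,.64))
save("o2",np.hstack(o)); 
plan(.636,-.065,.12,84.4)
```

```text
clamp_a [ 0.633 -0.168  0.001] 0.97
clamp_a [ 0.639 -0.066  0.004] 0.87
clamp_a [ 0.789 -0.105 -0.003] 0.81
clamp_a [0.74  0.102 0.001] 0.8
clamp_a [0.61  0.054 0.006] 0.79
clamp_a [ 0.35  -0.105 -0.003] 0.78
clamp_a [0.603 0.15  0.001] 0.77
clamp_a_grip [ 0.789 -0.104  0.063] 0.91
clamp_a_grip [ 0.636 -0.066  0.065] 0.86
clamp_a_grip [ 0.35  -0.109  0.066] 0.75
clamp_a_grip [0.61  0.048 0.065] 0.57
jig [ 0.466  0.    -0.002] 0.82
tray [0.606 0.151 0.063] 0.16
jig mask 0.61 (array([ 4.693e+02, -1.000e-01]), [100.7, 114.8], np.float32(161.0))
jig mask 0.55 (array([ 523.3, -216.6]), [14.5, 80.9], np.float32(152.9))
t 6.75 tcp [ 0.5799 -0.0582  0.2156] psi -117.4 q1,q6 [-0.24 -1.33] gap 0.0855
shift [-19.8 -53.   95.6] turn [ 0.   -0.   -2.18] | rows lin 1.8 rot 2.0
```

View pics/o2.png

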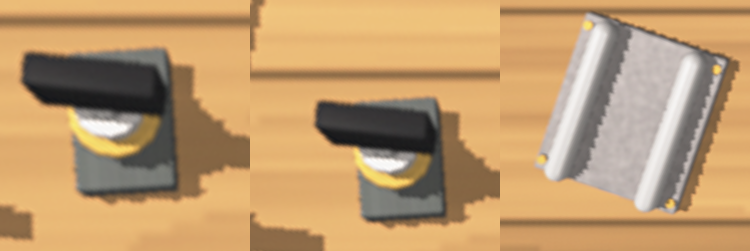

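>>> {"name": "move_arm", "arguments": {"targets": [[[-10,-27,20],[0,0,-1],-1],[[-20,-53,60],[0,0,-2],-1],[[-20,-53,100],[0,0,-2.24],-1],[[-20,-53,135],[0,0,-2.24],-1],[[-20,-53,155],[0,0,-2.24],-1]], "squeeze": 60}}

```text
clock: 7.38
tcp_pos: [0.6347, -0.0644, 0.0579]
orientation: [-0.001, -0.676, 0.737, 0.002]
wrist_force: [-1.2, 0.3, 0.8]
finger_gap: 0.0856
grip_force: 0.0
```

Run:
```python
from h import *
plan(.636,-.065,.046,85)
pic=cam("wrist");save("w3",cv2.resize(pic["pixels"][:,:,::-1],(640,480)))
```

```text
t 7.38 tcp [ 0.6347 -0.0644  0.0579] psi -95.0 q1,q6 [-0.23 -1.71] gap 0.0856
shift [ 0.5 -1.4 11.9] turn [0.02 0.   0.  ] | rows lin 0.2 rot 0.0
```

View pics/w3.png

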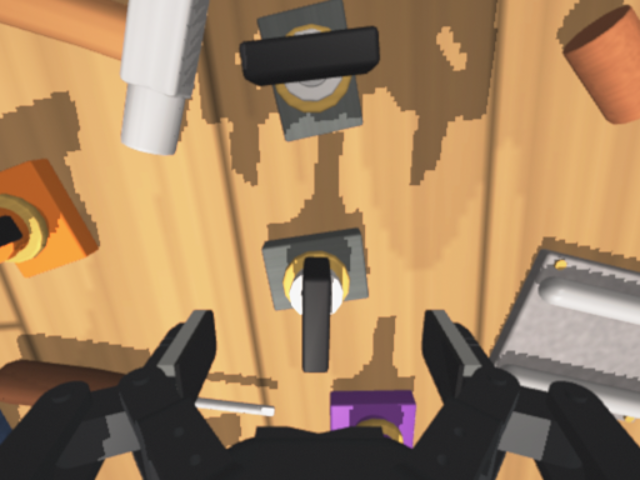

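>>> {"name": "move_arm", "arguments": {"targets": [[[0,-1,12],[0,0,0],-1],[[0,-1,12],[0,0,0],1],[[0,-1,12],[0,0,0],1],[[0,-1,12],[0,0,0],1],[[0,-1,12],[0,0,0],1]]}}

```text
clock: 8.05
tcp_pos: [0.6372, -0.0648, 0.049]
orientation: [-0.0, -0.676, 0.736, -0.0]
wrist_force: [-2.6, -0.7, 1.7]
finger_gap: 0.0122
grip_force: 2.0
```

>>> {"name": "move_arm", "arguments": {"targets": [[[0,-1,12],[0,0,0],1],[[0,0,0],[0,0,0],1],[[0,0,-50],[0,0,0],1],[[0,0,-100],[0,0,0],1],[[0,0,-100],[0,0,0],1]]}}

```text
clock: 8.68
tcp_pos: [0.6399, -0.0653, 0.1531]
orientation: [0.002, -0.676, 0.736, -0.003]
wrist_force: [1.7, 0.2, -3.4]
finger_gap: 0.0107
grip_force: 60.6
```

Run:
```python
from h import *
pic=cam("wrist");save("w4",pic["pixels"][:,:,::-1])
plan(.469,.001,.125,-19.3+80)
```

```text
t 8.72 tcp [ 0.6383 -0.065   0.1501] psi -94.9 q1,q6 [-0.23 -1.71] gap 0.011
shift [-51.4 174.3  24.5] turn [-0.02 -0.    2.44] | rows lin 2.9 rot 2.3
```

View pics/w4.png

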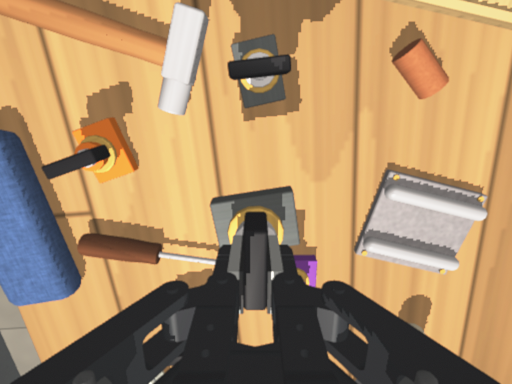

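>>> {"name": "move_arm", "arguments": {"targets": [[[-15,55,0],[0,0,0.7],1],[[-32,110,0],[0,0,1.4],1],[[-51,165,5],[0,0,2.14],1],[[-51,174,25],[0,0,2.14],1],[[-51,174,35],[0,0,2.14],1]]}}

```text
clock: 9.35
tcp_pos: [0.4651, 0.0015, 0.111]
orientation: [-0.002, -0.528, 0.849, 0.002]
wrist_force: [0.2, 0.3, -3.0]
finger_gap: 0.0106
grip_force: 60.6
```

Run:
```python
from h import *
pic=cam("wrist");save("w5",cv2.resize(pic["pixels"][100:,100:400,::-1],(600,568),interpolation=cv2.INTER_CUBIC))
print(np.hstack([px2w(pic,[[u,v]],.024) for u,v in((256,190),)]))
plan(.469,.001,.078,-116.3)
```

```text
[[ 0.46224141 -0.00322987]]
t 9.4 tcp [0.466  0.0012 0.1104] psi -116.2 q1,q6 [-0.17 -1.28] gap 0.0108
shift [-1.2 -2.9 32.4] turn [ 0.03 -0.01  0.01] | rows lin 0.5 rot 0.0
```

View pics/w5.png

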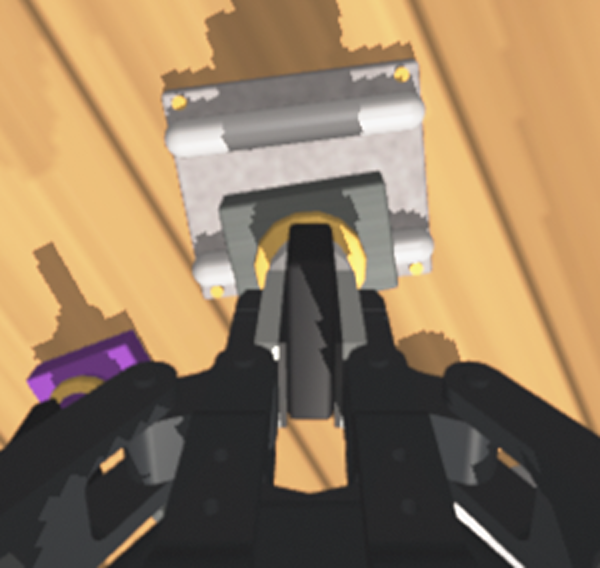

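```bash
cat >> h.py <<'E'
JH=np.radians(-19.3)
def lat(w): return w@np.array([-np.sin(JH),np.cos(JH)])
E
python3 - <<'E'
from h import *
pic=cam("wrist")
def P(u,v): return (100+u/2,100+v/2)
tz=pose()[1][2]
print("tz",tz)
print("foot edge",lat(px2w(pic,[P(222,212),P(302,200),P(383,188)],tz-.033)))
print("foot bottom edge",lat(px2w(pic,[P(222,198),P(302,187),P(383,173)],tz-.047)))
print("railA top",lat(px2w(pic,[P(190,138),P(295,124),P(400,109)],.022)), "railB",lat(px2w(pic,[P(205,270),P(415,243)],.022)))
print("tcp",lat(pose()[1][:2]))
E
```

```text
tz 0.11146123483577794
foot edge [0.1390939  0.13818027 0.13731753]
foot bottom edge [0.13908222 0.1384978  0.13688363]
railA top [0.12599342 0.12546429 0.1245328 ] railB [0.18616006 0.18461552]
tcp 0.1551467633322253
```

>>> {"name": "move_arm", "arguments": {"targets": [[[2,-1,15],[0,0,0],1],[[2,-1,28],[0,0,0],1],[[2,-1,38],[0,0,0],1],[[2,-1,46],[0,0,0],1],[[2,-1,49],[0,0,0],1]]}}

```text
clock: 10.07
tcp_pos: [0.4679, -0.0012, 0.064]
orientation: [-0.0, -0.528, 0.849, 0.001]
wrist_force: [0.8, 1.5, -2.7]
finger_gap: 0.0101
grip_force: 60.8
```

Run:
```python
from h import *
plan(.469,.001,.057,-116.3);s=pose()[0];print(s["wrist_force"],s["ft_torque"])
```

```text
t 10.07 tcp [ 0.4679 -0.0012  0.064 ] psi -116.3 q1,q6 [-0.17 -1.29] gap 0.0101
shift [-2.4 -0.   7. ] turn [0.01 0.   0.  ] | rows lin 0.1 rot 0.0
[ 0.80692917  1.52108421 -2.67251604] [ 0.30178686  0.00162893 -0.01702671]
```

>>> {"name": "move_arm", "arguments": {"targets": [[[0,0,2],[0,0,0],1],[[0,0,4],[0,0,0],1],[[0,0,5],[0,0,0],1],[[0,0,5],[0,0,0],1],[[0,0,5],[0,0,0],1]]}}

```text
clock: 10.7
tcp_pos: [0.4682, -0.0014, 0.0596]
orientation: [-0.0, -0.528, 0.849, -0.0]
wrist_force: [1.1, 3.0, -2.4]
finger_gap: 0.0105
grip_force: 60.9
```

Run:
```python
from h import *
plan(.469,.001,.057,-116.3);s=pose()[0];print(s["wrist_force"],s["ft_torque"])
pic=cam("wrist");save("w6",cv2.resize(pic["pixels"][100:,100:400,::-1],(600,568),interpolation=cv2.INTER_CUBIC))
```

```text
t 10.7 tcp [ 0.4682 -0.0014  0.0596] psi -116.3 q1,q6 [-0.17 -1.29] gap 0.0105
shift [-2.5  0.4  2.6] turn [ 0. -0.  0.] | rows lin 0.1 rot 0.0
[ 1.06272388  2.98253543 -2.36826512] [ 0.45320504 -0.28898559 -0.00775174]
```

View pics/w6.png

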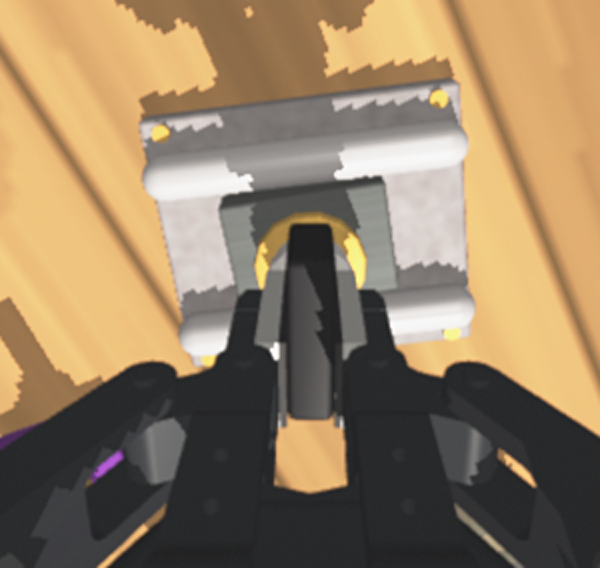

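>>> {"name": "move_arm", "arguments": {"targets": [[[-1,0,1],[0,0,0],1],[[-1,0,2],[0,0,0.8],1],[[-1,0,2],[0,0,1.7],1],[[-1,0,2],[0,0,2.6],1],[[-1,0,2],[0,0,3.5],1]]}}

```text
clock: 11.38
tcp_pos: [0.4682, -0.0007, 0.0589]
orientation: [-0.0, -0.246, 0.969, -0.0]
wrist_force: [-4.8, 1.0, 11.8]
finger_gap: 0.0107
grip_force: 62.8
```

Run:
```python
from h import *
plan(.468,-.001,.057,-206);s=pose()[0];print(s["wrist_force"],s["ft_torque"])
```

```text
t 11.38 tcp [ 0.4682 -0.0007  0.0589] psi -151.5 q1,q6 [-0.17 -0.67] gap 0.0107
shift [ 0.3 -0.2  1.9] turn [-0.01 -0.    5.45] | rows lin 0.0 rot 5.1
[-4.7749116   1.02510034 11.78639244] [0.3284132  1.01095796 0.08876385]
```

>>> {"name": "move_arm", "arguments": {"targets": [[[0,0,-1],[0,0,0.9],1],[[0,0,-1],[0,0,1.8],1],[[0,0,-1],[0,0,2.7],1],[[0,0,-1],[0,0,3.6],1],[[0,0,-1],[0,0,4.4],1]]}}

```text
clock: 12.0
tcp_pos: [0.4692, 0.0002, 0.059]
orientation: [0.0, 0.135, 0.991, 0.001]
wrist_force: [1.4, 4.3, -0.1]
finger_gap: 0.0106
grip_force: 61.2
```

Run:
```python
from h import *
plan(.468,-.001,.057,-206);s=pose()[0];print(s["wrist_force"],s["ft_torque"])
pic=cam("wrist");save("w7",cv2.resize(pic["pixels"][100:,100:400,::-1],(600,568),interpolation=cv2.INTER_CUBIC))
```

```text
t 12.0 tcp [4.692e-01 2.000e-04 5.900e-02] psi 164.5 q1,q6 [-0.17  0.1 ] gap 0.0106
shift [ 0.9 -1.5  2. ] turn [0.01 0.   1.05] | rows lin 0.0 rot 1.0
[ 1.3604018   4.29400022 -0.07617606] [ 1.08377129 -0.37216514  0.13004423]
```

>>> {"name": "move_arm", "arguments": {"targets": [[[0,0,0],[0,0,0.4],1],[[0,0,0],[0,0,0.8],1],[[0,0,0],[0,0,1.1],1],[[0,0,0],[0,0,1.1],1]]}}

```text
clock: 12.55
tcp_pos: [0.4699, 0.0004, 0.0591]
orientation: [0.001, 0.226, 0.974, 0.001]
wrist_force: [3.2, 5.8, -1.0]
finger_gap: 0.0106
grip_force: 61.2
```

Run:
```python
from h import *
plan(.468,-.001,.057,-206);s=pose()[0];print(s["wrist_force"],s["ft_torque"],s["tau"][5])
```

```text
t 12.55 tcp [4.699e-01 4.000e-04 5.910e-02] psi 153.9 q1,q6 [-0.17  0.28] gap 0.0106
shift [ 1.1 -2.1  2.1] turn [ 0.02  0.01 -0.01] | rows lin 0.1 rot 0.0
[ 3.22386382  5.79042512 -0.9610501 ] [ 1.34888236 -0.734103    0.11711935] 0.2907381299883127
```

>>> {"name": "move_arm", "arguments": {"targets": [[[0,0,0],[0,0,0.3],1],[[0,0,0],[0,0,0.6],1],[[0,0,0],[0,0,0.6],1]]}}

```text
clock: 12.92
tcp_pos: [0.4702, 0.0004, 0.0592]
orientation: [0.001, 0.275, 0.961, 0.001]
wrist_force: [3.4, 4.6, -1.1]
finger_gap: 0.0108
grip_force: 74.1
```

Run:
```python
from h import *
plan(.468,-.001,.057,-206);s=pose()[0];print(s["wrist_force"],s["ft_torque"],s["tau"][5])
```

```text
t 12.93 tcp [4.702e-01 4.000e-04 5.920e-02] psi 148.1 q1,q6 [-0.17  0.39] gap 0.0108
shift [ 1.1 -2.3  2.2] turn [ 0.02  0.01 -0.59] | rows lin 0.1 rot 0.6
[ 3.43667224  4.60132115 -1.07367277] [ 1.20052524 -0.85689631  1.56765632] 1.6826773434877396
```

>>> {"name": "move_arm", "arguments": {"targets": [[[0,0,0],[0,0,-0.4],1],[[0,0,-25],[0,0,-0.4],1],[[0,0,-60],[0,0,-0.4],1],[[0,0,-90],[0,0,-0.4],1],[[0,0,-90],[0,0,-0.4],1]]}}

```text
clock: 13.55
tcp_pos: [0.4699, -0.0012, 0.1502]
orientation: [0.002, 0.244, 0.97, -0.001]
wrist_force: [0.0, 0.6, -4.1]
finger_gap: 0.0104
grip_force: 60.8
```

Run:
```python
from h import *
plan(.481,-.342,.15)
pic=cam("wrist");save("w8",cv2.resize(pic["pixels"][100:,100:400,::-1],(600,568),interpolation=cv2.INTER_CUBIC))
```

```text
t 13.55 tcp [ 0.4699 -0.0012  0.1502] psi 151.8 q1,q6 [-0.17  0.32] gap 0.0104
shift [-170.8 -295.2    0.9] turn [-0.    0.02 -0.  ] | rows lin 5.5 rot 0.0
```

View pics/w8.png

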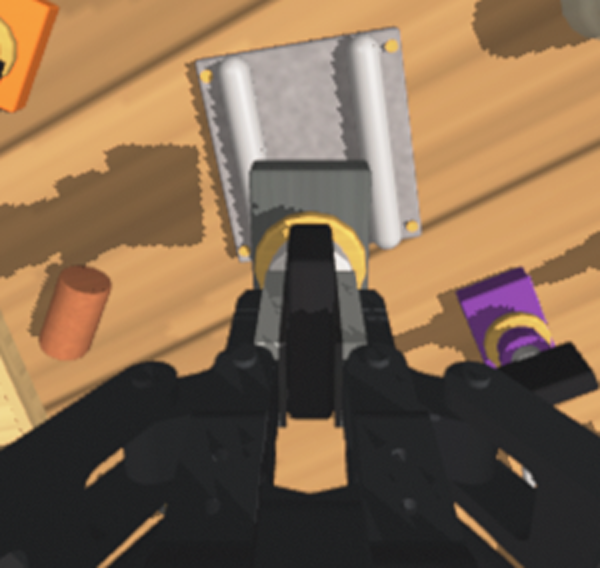

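The wing is aligned with the foot, so this clamp is locked. Now to the tray.

>>> {"name": "move_arm", "arguments": {"targets": [[[-30,-52,0],[0,0,0],1],[[-60,-104,0],[0,0,0],1],[[-90,-156,0],[0,0,0],1],[[-120,-208,0],[0,0,0],1],[[-150,-260,0],[0,0,0],1]]}}

```text
clock: 14.22
tcp_pos: [0.4761, -0.3018, 0.146]
orientation: [-0.002, 0.244, 0.97, 0.0]
wrist_force: [0.6, 0.0, -3.2]
finger_gap: 0.0104
grip_force: 60.9
```

>>> {"name": "move_arm", "arguments": {"targets": [[[-20,-35,10],[0,0,0],1],[[-20,-35,45],[0,0,0],1],[[-20,-35,70],[0,0,0],1],[[-20,-35,85],[0,0,0],1],[[-20,-35,91],[0,0,0],1]]}}

```text
clock: 14.85
tcp_pos: [0.4771, -0.3397, 0.0558]
orientation: [-0.002, 0.244, 0.97, 0.001]
wrist_force: [-9.0, 7.2, 23.6]
finger_gap: 0.0111
grip_force: 64.7
```

Run:
```python
from h import *
plan(.481,-.342,.056);s=pose()[0];print(s["wrist_force"])
```

```text
t 14.85 tcp [ 0.4771 -0.3397  0.0558] psi 151.8 q1,q6 [-0.76 -0.26] gap 0.0111
shift [-4.5 -0.1 -0.2] turn [-0.   -0.03  0.  ] | rows lin 0.1 rot 0.0
[-9.02140162  7.16021826 23.55979555]
```

>>> {"name": "move_arm", "arguments": {"targets": [[[0,0,-2],[0,0,0],1],[[0,0,-2],[0,0,0],0.2],[[0,0,-2],[0,0,0],0.2],[[0,0,-2],[0,0,0],0.2],[[0,0,-2],[0,0,0],0.2]]}}

```text
clock: 15.48
tcp_pos: [0.4787, -0.341, 0.0599]
orientation: [-0.0, 0.244, 0.97, -0.0]
wrist_force: [-0.8, -0.5, 0.8]
finger_gap: 0.034
grip_force: 0.0
```

>>> {"name": "move_arm", "arguments": {"targets": [[[0,0,-30],[0,0,0],0.2],[[0,0,-70],[0,0,0],-1],[[0,0,-110],[0,0,0],-1],[[0,0,-110],[0,0,0],-1]]}}

```text
clock: 15.98
tcp_pos: [0.4804, -0.3425, 0.1735]
orientation: [0.003, 0.244, 0.97, -0.002]
wrist_force: [0.5, 0.3, 0.4]
finger_gap: 0.085
grip_force: 0.0
```

Run:
```python
from h import *
plan(.631,-.167,.15,-10)
pic=cam("top")
for t in("clamp_a","clamp_a_grip","tray"):
    for d in env.landmark_of(t,pic):print(t,np.round(d["centre"],3),round(d["confidence"],2))
o=[ortho(pic,.34,.56,-.40,-.18,.014,.8),ortho(pic,.58,.69,-.22,-.11,.014,.4),ortho(pic,.58,.69,-.22,-.11,.07,.4)]
save("o3",np.hstack([x[:275] for x in o]))
```

```text
t 15.97 tcp [ 0.4804 -0.3425  0.1735] psi 151.7 q1,q6 [-0.76 -0.26] gap 0.085
shift [-49.4 226.   23.3] turn [-0.02  0.03 -1.83] | rows lin 3.7 rot 1.7
clamp_a [ 0.652  0.288 -0.   ] 0.98
clamp_a [ 0.787 -0.104 -0.   ] 0.93
clamp_a [ 0.345 -0.108  0.001] 0.87
clamp_a [ 0.478 -0.338  0.006] 0.78
clamp_a [0.605 0.148 0.064] 0.74
clamp_a [0.734 0.102 0.001] 0.72
clamp_a [ 0.629 -0.167 -0.001] 0.71
clamp_a [0.612 0.045 0.   ] 0.59
clamp_a [ 0.609  0.148 -0.001] 0.58
clamp_a_grip [ 0.345 -0.109  0.064] 0.66
clamp_a_grip [ 0.788 -0.11   0.066] 0.6
clamp_a_grip [ 0.483 -0.342  0.073] 0.59
clamp_a_grip [0.734 0.104 0.062] 0.48
clamp_a_grip [0.607 0.052 0.07 ] 0.45
tray [ 0.448 -0.29   0.   ] 0.94
```

View pics/o3.png

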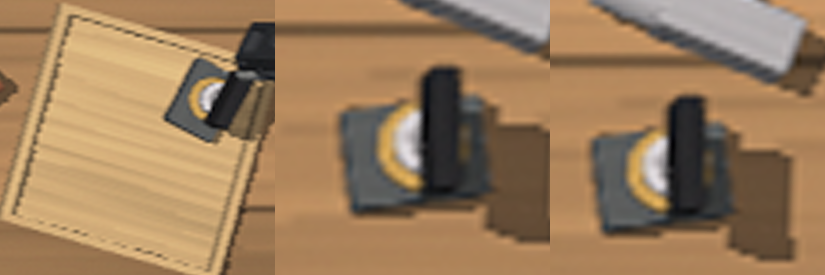

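Clamp 1 stands upright in the tray, well inside the walls (205,100 in the left panel). The next open clamp has its wing almost along x. I'll hover over it and check.

>>> {"name": "move_arm", "arguments": {"targets": [[[-12,58,0],[0,0,-1],-1],[[-24,116,0],[0,0,-2],-1],[[-36,174,15],[0,0,-3.03],-1],[[-48,226,50],[0,0,-3.03],-1],[[-48,226,85],[0,0,-3.03],-1]]}}

```text
clock: 16.8
tcp_pos: [0.6293, -0.1608, 0.0819]
orientation: [-0.001, -0.02, 1.0, 0.0]
wrist_force: [0.2, -1.6, -0.1]
finger_gap: 0.0854
grip_force: 0.0
```

```bash
cat >> h.py <<'E'
def corners(pic,z,x,y,r=.05):
    pass
E
python3 - <<'E'
from h import *
plan(.630,-.166,.048,2)
pic=cam("wrist");save("w9",cv2.resize(pic["pixels"][:,100:400,::-1],(469,600),interpolation=cv2.INTER_CUBIC))
for d in env.landmark_of("clamp_a_grip",pic)[:4]:print(np.round(d["centre"],3),round(d["confidence"],2))
E
```

```text
t 16.8 tcp [ 0.6293 -0.1608  0.0819] psi -177.7 q1,q6 [-0.37 -0.41] gap 0.0854
shift [-0.5 -5.2 33.9] turn [ 0.   -0.01  0.03] | rows lin 0.5 rot 0.0
```

View pics/w9.png

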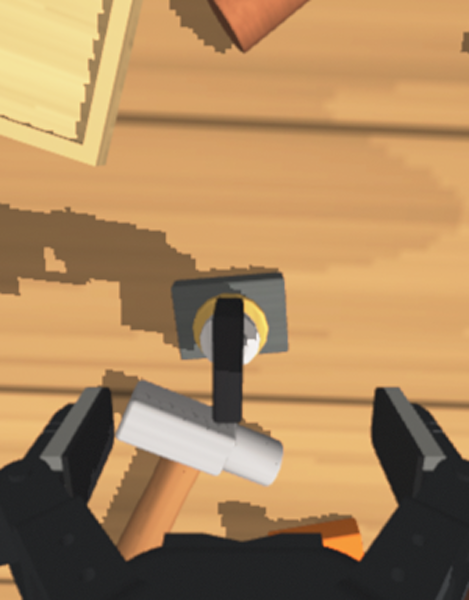

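>>> {"name": "move_arm", "arguments": {"targets": [[[0,-5,10],[0,0,0],-1],[[0,-5,25],[0,0,0],-1],[[0,-5,34],[0,0,0],-1],[[0,-5,34],[0,0,0],1],[[0,-5,34],[0,0,0],1]]}}

```text
clock: 17.52
tcp_pos: [0.6282, -0.1698, 0.0509]
orientation: [-0.0, -0.018, 1.0, -0.0]
wrist_force: [-0.5, 0.6, -0.3]
finger_gap: 0.0521
grip_force: 0.0
```

>>> {"name": "move_arm", "arguments": {"targets": [[[0,0,0],[0,0,0],1],[[0,0,0],[0,0,0],1],[[0,0,-40],[0,0,0],1],[[0,0,-100],[0,0,0],1],[[0,0,-100],[0,0,0],1]]}}

```text
clock: 18.15
tcp_pos: [0.6313, -0.1707, 0.1561]
orientation: [0.004, -0.018, 1.0, -0.002]
wrist_force: [0.6, -0.1, -3.8]
finger_gap: 0.0106
grip_force: 62.9
```

```bash
cat >> h.py <<'E'
def held(pic,name,show=False):
    """foot's front-top edge angle in the image near the tool axis: rotation of foot vs image horizontal, deg (+ = up to the right)"""
    g=pic["pixels"][150:215,190:325].astype(int)
    save(name,cv2.resize(pic["pixels"][100:,100:400,::-1],(600,568),interpolation=cv2.INTER_CUBIC))
E
python3 - <<'E'
from h import *
plan(.467,-.001,.11,-115.3)
pic=cam("wrist");held(pic,"w10")
E
```

```text
t 18.15 tcp [ 0.6313 -0.1707  0.1561] psi -177.9 q1,q6 [-0.39 -0.42] gap 0.0106
shift [158.4 175.7  44. ] turn [-0.05  0.03 -6.26] | rows lin 3.8 rot 5.9
```

View pics/w10.png

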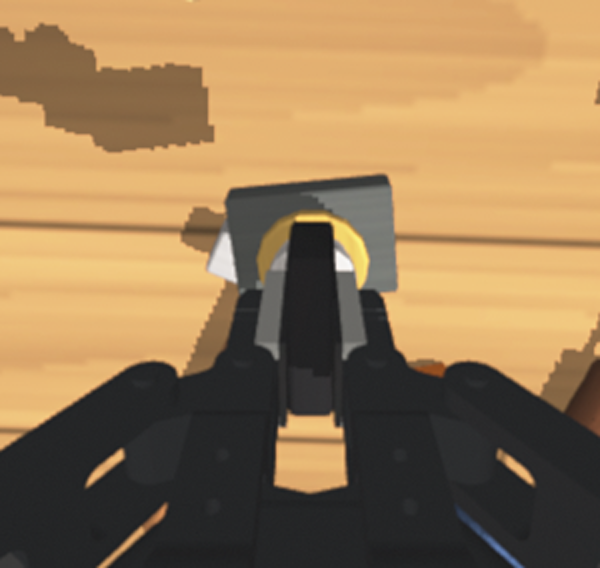

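That leaves no pictures to view, so from here I'll work by numbers. The foot sits about 5.5° off square to the wing, as with the first clamp, so I'll use the same jig pose.

>>> {"name": "move_arm", "arguments": {"targets": [[[35,39,0],[0,0,-1],1],[[70,78,0],[0,0,-2],1],[[105,117,0],[0,0,-3],1],[[140,156,5],[0,0,-4],1],[[157,176,15],[0,0,-5],1]]}}

```text
clock: 18.82
tcp_pos: [0.4608, 0.0028, 0.1335]
orientation: [-0.002, -0.442, 0.897, 0.002]
wrist_force: [1.3, -1.2, -3.2]
finger_gap: 0.0104
grip_force: 62.5
```

>>> {"name": "move_arm", "arguments": {"targets": [[[0,0,10],[0,0,-0.7],1],[[0,0,25],[0,0,-1.3],1],[[0,0,25],[0,0,-1.3],1]]}}

```text
clock: 19.2
tcp_pos: [0.4621, 0.0014, 0.108]
orientation: [-0.003, -0.537, 0.843, 0.002]
wrist_force: [0.1, 0.7, -3.1]
finger_gap: 0.0105
grip_force: 62.4
```

Run:
```python
from h import *
plan(.468,-.0007,.065,-114.8)
pic=cam("wrist"); s,p,M=pose()
# foot mask: dark grey in held region; far (upper) edge per column
g=pic["pixels"].astype(int)
gr=cv2.cvtColor(pic["pixels"],cv2.COLOR_RGB2GRAY)
for u in range(214,296,8):
    col=gr[150:225,u].astype(int); print(u,col[::3].tolist())
```

```text
t 19.2 tcp [0.4621 0.0014 0.108 ] psi -115.0 q1,q6 [-0.17 -1.31] gap 0.0105
shift [-0.7 -6.5 42.9] turn [ 0.04 -0.01 -0.02] | rows lin 0.7 rot 0.0
214 [119, 119, 121, 131, 143, 158, 155, 150, 126, 191, 210, 202, 208, 212, 212, 105, 61, 117, 137, 135, 130, 128, 121, 115, 108]
222 [119, 121, 116, 135, 147, 162, 151, 143, 122, 192, 209, 214, 204, 199, 204, 60, 67, 130, 138, 138, 137, 138, 138, 142, 142]
230 [113, 116, 118, 138, 151, 163, 147, 139, 112, 196, 199, 204, 204, 205, 164, 62, 72, 80, 79, 78, 79, 78, 79, 87, 145]
238 [116, 117, 127, 141, 158, 162, 146, 134, 109, 202, 199, 205, 202, 207, 111, 62, 77, 80, 80, 77, 91, 126, 136, 134, 134]
246 [117, 115, 134, 145, 165, 157, 144, 127, 118, 205, 205, 201, 205, 210, 68, 63, 79, 78, 79, 102, 123, 34, 30, 30, 31]
254 [112, 118, 137, 148, 168, 151, 142, 119, 154, 204, 203, 207, 211, 210, 60, 65, 79, 79, 81, 132, 110, 31, 31, 34, 32]
262 [120, 122, 139, 156, 170, 146, 137, 109, 177, 207, 207, 209, 208, 161, 62, 73, 78, 79, 80, 126, 115, 33, 33, 34, 32]
270 [118, 129, 143, 166, 166, 145, 131, 124, 209, 209, 210, 214, 212, 110, 62, 77, 77, 79, 78, 78, 116, 143, 136, 136, 135]
278 [113, 134, 147, 171, 156, 143, 123, 125, 211, 206, 205, 209, 208, 69, 61, 120, 138, 144, 141, 126, 81, 126, 115, 213, 229]
286 [120, 141, 195, 236, 243, 247, 235, 205, 208, 203, 203, 212, 220, 59, 67, 133, 139, 143, 145, 145, 145, 149, 145, 147, 146]
294 [127, 152, 217, 238, 246, 245, 225, 206, 196, 201, 206, 206, 210, 199, 128, 127, 132, 129, 136, 137, 142, 146, 146, 148, 148]
```

```bash
cat >> h.py <<'E'
def footedge(off=.049,u0=214,u1=294,r0=150,r1=225):
    """fit far bottom edge of the held foot; prints heading of that edge & lateral coordinate in jig frame"""
    pic=cam("wrist"); tz=pose()[1][2]; gr=cv2.cvtColor(pic["pixels"],cv2.COLOR_RGB2GRAY).astype(float)
    pts=[]
    for u in range(u0,u1,2):
        c=gr[r0:r1,u]; d=c[:-3]-c[3:]; k=[i for i in range(len(d)) if d[i]>45 and c[i+3]<90]
        if k: pts.append((u,r0+k[0]+1.5+ (1 if 0 else 0)))
    pts=np.array(pts); 
    w=px2w(pic,pts,tz-off); vx,vy,x,y=cv2.fitLine(w.astype(np.float32),cv2.DIST_HUBER,0,1e-4,1e-4).ravel()
    L=lat(w); print("n",len(pts),"px",pts[0],pts[-1],"edge heading",round(np.degrees(np.arctan(vy/vx)),1),"lat",np.median(L).round(4),"tcp lat",lat(pose()[1][:2]).round(4))
E
python3 - <<'E'
from h import *
footedge()
E
```

```text
n 40 px [214.  194.5] [292.  187.5] edge heading -19.5 lat 0.1357 tcp lat 0.1542
```

>>> {"name": "move_arm", "arguments": {"targets": [[[-0.5,-5,12],[0,0,0],1],[[-0.5,-5,24],[0,0,0],1],[[-0.5,-5,34],[0,0,0],1],[[-0.5,-5,41],[0,0,0],1],[[-0.5,-5,45],[0,0,0],1]]}}

```text
clock: 19.92
tcp_pos: [0.4692, -0.0009, 0.0649]
orientation: [-0.001, -0.538, 0.843, 0.0]
wrist_force: [-0.1, 0.4, -3.1]
finger_gap: 0.0104
grip_force: 62.5
```

>>> {"name": "move_arm", "arguments": {"targets": [[[0,0,2],[0,0,0],1],[[0,0,3],[0,0,0],1],[[0,0,3],[0,0,0],1]]}}

```text
clock: 20.3
tcp_pos: [0.4697, -0.0009, 0.0627]
orientation: [-0.0, -0.538, 0.843, -0.0]
wrist_force: [-0.0, -0.2, -3.4]
finger_gap: 0.0106
grip_force: 62.5
```

Run:
```python
from h import *
plan(.468,-.0007,.057,-114.8);s=pose()[0];print(s["wrist_force"],s["ft_torque"])
footedge()
```

```text
t 20.3 tcp [ 0.4697 -0.0009  0.0627] psi -115.0 q1,q6 [-0.17 -1.31] gap 0.0106
shift [0.5 1.6 5.7] turn [ 0.   -0.   -0.02] | rows lin 0.1 rot 0.0
[-0.0107315  -0.22971227 -3.36301899] [-0.01889292 -0.00754291  0.00242495]
n 40 px [214.  193.5] [292.  187.5] edge heading -19.2 lat 0.136 tcp lat 0.1544
```

No contact, and it's well centred. Lowering in small steps.

>>> {"name": "move_arm", "arguments": {"targets": [[[0,0,1],[0,0,0],1],[[0,0,2],[0,0,0],1],[[0,0,3],[0,0,0],1],[[0,0,3],[0,0,0],1]]}}

```text
clock: 20.85
tcp_pos: [0.4695, -0.0008, 0.0603]
orientation: [-0.0, -0.538, 0.843, -0.0]
wrist_force: [-2.4, -0.1, 5.2]
finger_gap: 0.0107
grip_force: 63.7
```

>>> {"name": "move_arm", "arguments": {"targets": [[[0,0,1],[0,0,0.8],1],[[0,0,1],[0,0,1.7],1],[[0,0,1],[0,0,2.6],1],[[0,0,1],[0,0,3.5],1]]}}

```text
clock: 21.35
tcp_pos: [0.4708, -0.0003, 0.0602]
orientation: [0.001, -0.257, 0.966, 0.0]
wrist_force: [-3.1, 3.6, 9.5]
finger_gap: 0.0105
grip_force: 64.3
```

Run:
```python
from h import *
plan(.468,-.0007,.057,-206);s=pose()[0];print(s["wrist_force"],s["ft_torque"],s["tau"][5])
```

```text
t 21.35 tcp [ 4.708e-01 -3.000e-04  6.020e-02] psi -150.2 q1,q6 [-0.17 -0.69] gap 0.0105
shift [2.6 1.  3.2] turn [0.   0.01 5.58] | rows lin 0.1 rot 5.2
[-3.09633033  3.645671    9.48259405] [0.7015195  0.45182892 0.12627941] -1.1773929744958878
```

>>> {"name": "move_arm", "arguments": {"targets": [[[0,0,0],[0,0,0.9],1],[[0,0,0],[0,0,1.8],1],[[0,0,0],[0,0,2.7],1],[[0,0,0],[0,0,3.6],1],[[0,0,0],[0,0,4.5],1]]}}

```text
clock: 21.98
tcp_pos: [0.4705, 0.0002, 0.0603]
orientation: [0.001, 0.132, 0.991, 0.001]
wrist_force: [-2.2, 5.7, 10.8]
finger_gap: 0.0104
grip_force: 64.5
```

>>> {"name": "move_arm", "arguments": {"targets": [[[0,0,0],[0,0,0.4],1],[[0,0,0],[0,0,0.8],1],[[0,0,0],[0,0,1.1],1],[[0,0,0],[0,0,1.1],1]]}}

```text
clock: 22.48
tcp_pos: [0.4706, 0.0003, 0.0603]
orientation: [0.001, 0.224, 0.975, 0.001]
wrist_force: [-1.9, 5.8, 11.1]
finger_gap: 0.0104
grip_force: 64.5
```

Run:
```python
from h import *
plan(.468,-.0007,.057,-206);s=pose()[0];print(s["wrist_force"],s["ft_torque"],s["tau"][5])
```

```text
t 22.48 tcp [4.706e-01 3.000e-04 6.030e-02] psi 154.1 q1,q6 [-0.17  0.28] gap 0.0104
shift [ 2.  -2.   3.3] turn [0.02 0.01 0.01] | rows lin 0.1 rot 0.0
[-1.91817105  5.80683373 11.13488071] [1.09440744 0.58345786 0.09115971] 0.19994661211967468
```

>>> {"name": "move_arm", "arguments": {"targets": [[[0,0,0],[0,0,0.3],1],[[0,0,0],[0,0,0.6],1],[[0,0,0],[0,0,0.6],1]]}}

```text
clock: 22.85
tcp_pos: [0.4709, 0.0003, 0.0603]
orientation: [0.001, 0.273, 0.962, 0.001]
wrist_force: [-1.3, 4.7, 9.7]
finger_gap: 0.0104
grip_force: 74.7
```

Run:
```python
from h import *
plan(.468,-.0007,.057,-206);s=pose()[0];print(s["wrist_force"],s["ft_torque"],s["tau"][5])
```

```text
t 22.85 tcp [4.709e-01 3.000e-04 6.030e-02] psi 148.3 q1,q6 [-0.17  0.38] gap 0.0104
shift [ 2.  -2.4  3.3] turn [ 0.02  0.01 -0.57] | rows lin 0.1 rot 0.5
[-1.32465165  4.73460846  9.67070695] [0.92947346 0.49954713 1.53460538] 1.6872989013791084
```

>>> {"name": "move_arm", "arguments": {"targets": [[[0,0,0],[0,0,-0.4],1],[[0,0,-25],[0,0,-0.4],1],[[0,0,-60],[0,0,-0.4],1],[[0,0,-90],[0,0,-0.4],1],[[0,0,-90],[0,0,-0.4],1]]}}

```text
clock: 23.48
tcp_pos: [0.4715, -0.0012, 0.1506]
orientation: [0.002, 0.242, 0.97, -0.0]
wrist_force: [0.1, -0.3, -3.4]
finger_gap: 0.0106
grip_force: 62.4
```

Run:
```python
from h import *
plan(.499,-.260,.15)
```

```text
t 23.48 tcp [ 0.4715 -0.0012  0.1506] psi 152.0 q1,q6 [-0.17  0.32] gap 0.0106
shift [-145.6 -215.7    1. ] turn [0.01 0.03 0.  ] | rows lin 4.2 rot 0.0
```

>>> {"name": "move_arm", "arguments": {"targets": [[[-34,-51,0],[0,0,0],1],[[-68,-102,0],[0,0,0],1],[[-102,-153,0],[0,0,0],1],[[-130,-195,0],[0,0,0],1],[[-146,-216,0],[0,0,0],1]]}}

```text
clock: 24.1
tcp_pos: [0.4965, -0.2627, 0.1463]
orientation: [-0.001, 0.243, 0.97, -0.0]
wrist_force: [0.8, -0.8, -2.7]
finger_gap: 0.0105
grip_force: 62.5
```

>>> {"name": "move_arm", "arguments": {"targets": [[[0,0,20],[0,0,0],1],[[0,0,45],[0,0,0],1],[[0,0,70],[0,0,0],1],[[0,0,84],[0,0,0],1],[[0,0,88],[0,0,0],1]]}}

```text
clock: 24.72
tcp_pos: [0.4962, -0.2594, 0.0588]
orientation: [-0.002, 0.242, 0.97, 0.0]
wrist_force: [-0.0, 0.6, -3.7]
finger_gap: 0.0107
grip_force: 62.4
```

Run:
```python
from h import *
plan(.499,-.260,.057);s=pose()[0];print(s["wrist_force"])
```

```text
t 24.73 tcp [ 0.4962 -0.2594  0.0588] psi 152.0 q1,q6 [-0.62 -0.14] gap 0.0107
shift [-2.8  0.8  1.8] turn [-0.   -0.02  0.  ] | rows lin 0.1 rot 0.0
[-0.02254254  0.57129716 -3.70174627]
```

>>> {"name": "move_arm", "arguments": {"targets": [[[0,0,1.5],[0,0,0],1],[[0,0,1.5],[0,0,0],0.2],[[0,0,1.5],[0,0,0],0.2],[[0,0,1.5],[0,0,0],0.2],[[0,0,1.5],[0,0,0],0.2]]}}

```text
clock: 25.35
tcp_pos: [0.4974, -0.2603, 0.0595]
orientation: [0.0, 0.242, 0.97, -0.0]
wrist_force: [-0.0, -0.3, 0.2]
finger_gap: 0.0341
grip_force: 0.0
```

>>> {"name": "move_arm", "arguments": {"targets": [[[0,0,-30],[0,0,0],0.2],[[0,0,-70],[0,0,0],-1],[[0,0,-120],[0,0,0],-1],[[0,0,-120],[0,0,0],-1]]}}

```text
clock: 25.85
tcp_pos: [0.4997, -0.2618, 0.1837]
orientation: [0.004, 0.242, 0.97, -0.002]
wrist_force: [-0.6, 0.0, -1.1]
finger_gap: 0.0848
grip_force: 0.0
```

Run:
```python
from h import *
plan(.60,.24,.19,-138)
pic=cam("top")
for t in("clamp_a","stone_jar"):
    for d in env.landmark_of(t,pic):print(t,np.round(d["centre"],3),round(d["confidence"],2))
```

```text
t 25.85 tcp [ 0.4997 -0.2618  0.1837] psi 152.0 q1,q6 [-0.62 -0.14] gap 0.0848
shift [146.6 490.2  -8.3] turn [-0.04  0.03 -7.  ] | rows lin 8.2 rot 6.5
clamp_a [0.609 0.049 0.001] 0.93
clamp_a [ 0.785 -0.105 -0.002] 0.77
clamp_a [0.737 0.102 0.004] 0.68
clamp_a [ 0.345 -0.107  0.   ] 0.67
clamp_a [ 0.479 -0.338  0.006] 0.65
clamp_a [ 0.651  0.292 -0.   ] 0.63
clamp_a [ 0.5   -0.264  0.006] 0.63
clamp_a [0.61  0.148 0.002] 0.57
stone_jar [ 0.609  0.149 -0.   ] 0.72
stone_jar [0.464 0.154 0.001] 0.6
```

>>> {"name": "move_arm", "arguments": {"targets": [[[15,49,0],[0,0,0],-1],[[29,98,0],[0,0,0],-1],[[44,147,0],[0,0,0],-1],[[59,196,-4],[0,0,0],-1],[[73,245,-8],[0,0,0],-1]]}}

```text
clock: 26.62
tcp_pos: [0.5466, -0.0077, 0.1851]
orientation: [-0.002, 0.242, 0.97, -0.0]
wrist_force: [1.6, 0.1, -0.5]
finger_gap: 0.0852
grip_force: 0.0
```

>>> {"name": "move_arm", "arguments": {"targets": [[[15,49,0],[0,0,-1],-1],[[29,98,0],[0,0,-2],-1],[[44,147,0],[0,0,-3],-1],[[59,196,0],[0,0,-4],-1],[[73,245,0],[0,0,-5],-1]]}}

```text
clock: 27.25
tcp_pos: [0.5972, 0.2426, 0.1846]
orientation: [-0.002, -0.194, 0.981, -0.0]
wrist_force: [0.5, -0.0, 0.7]
finger_gap: 0.0854
grip_force: 0.0
```

>>> {"name": "move_arm", "arguments": {"targets": [[[0,0,0],[0,0,-1],-1],[[0,0,0],[0,0,-2],-1],[[0,0,0],[0,0,-2],-1]]}}

```text
clock: 27.62
tcp_pos: [0.5971, 0.2411, 0.1847]
orientation: [-0.002, -0.358, 0.934, 0.0]
wrist_force: [0.0, -0.3, 0.0]
finger_gap: 0.0852
grip_force: 0.0
```

Run:
```python
from h import *
plan(.653,.288,.09,-138)
pic=cam("wrist")
for t in("clamp_a","clamp_a_grip"):
    for d in env.landmark_of(t,pic):print(t,np.round(d["centre"],3),round(d["confidence"],2))
clamp(pic,.653,.288)
```

```text
t 27.62 tcp [0.5971 0.2411 0.1847] psi -138.0 q1,q6 [ 0.26 -0.47] gap 0.0852
shift [-73.3  -2.7  94.4] turn [ 0.01 -0.02 -0.  ] | rows lin 1.9 rot 0.0
clamp_a [ 0.61   0.052 -0.   ] 0.93
clamp_a [0.651 0.288 0.   ] 0.82
clamp_a [0.602 0.15  0.002] 0.6
clamp_a [0.736 0.102 0.002] 0.57
clamp_a_grip [0.606 0.053 0.063] 0.98
wing (array([649.3, 285.7]), [10.5, 52.2], np.float32(34.8)) foot (array([652.8, 289.5]), [42.9, 55.6], np.float32(141.3))
```

>>> {"name": "move_arm", "arguments": {"targets": [[[-35,-1,15],[0,0,0.4],-1],[[-71,-2,40],[0,0,0.7],-1],[[-71,-2,75],[0,0,0.7],-1],[[-71,-2,90],[0,0,0.7],-1]]}}

```text
clock: 28.28
tcp_pos: [0.6506, 0.2866, 0.0937]
orientation: [-0.003, -0.3, 0.954, -0.0]
wrist_force: [-0.2, -0.3, -0.9]
finger_gap: 0.0857
grip_force: 0.0
```

Run:
```python
from h import *
plan(.651,.288,.048,-145)
pic=cam("wrist")
for t in("clamp_a","clamp_a_grip"):
    for d in env.landmark_of(t,pic)[:2]:print(t,np.round(d["centre"],3),round(d["confidence"],2))
clamp(pic,.652,.288)
# wing top ridge: per row dark run centre inside a window
g=pic["pixels"].max(2); m=(g<50)&near(pic,.652,.288,.06,.04)
n,l,st,_=cv2.connectedComponentsWithStats(m.astype(np.uint8)); k=1+np.argmax(st[1:,4]); print(st[k],n)
for v in range(st[k][1],st[k][1]+st[k][3],4):
    u=np.nonzero(l[v]==k)[0]; print(v,u.min(),u.max(),end="; ")
```

```text
t 28.27 tcp [0.6506 0.2866 0.0937] psi -145.0 q1,q6 [ 0.3  -0.31] gap 0.0857
shift [-1.4  0.9 45.7] turn [ 0.01 -0.03 -0.  ] | rows lin 0.7 rot 0.0
clamp_a [ 0.602  0.152 -0.   ] 0.72
clamp_a [0.653 0.291 0.001] 0.68
wing (array([650.6, 287.6]), [9.9, 50.4], np.float32(34.6)) foot (array([653.3, 289.8]), [41.8, 55.5], np.float32(141.2))
[249 192  17  73 335] 2
192 250 263; 196 249 264; 200 249 265; 204 249 264; 208 249 250; 212 249 250; 216 249 250; 220 249 250; 224 249 251; 228 249 251; 232 249 251; 236 250 251; 240 250 251; 244 250 251; 248 250 250; 252 250 251; 256 250 251; 260 250 251; 264 251 251;
```

>>> {"name": "move_arm", "arguments": {"targets": [[[-2.5,0.5,20],[0,0,0],-1],[[-2.5,0.5,38],[0,0,0],-1],[[-2.5,0.5,46],[0,0,0],-1],[[-2.5,0.5,46],[0,0,0],1],[[-2.5,0.5,46],[0,0,0],1]]}}

```text
clock: 29.05
tcp_pos: [0.6541, 0.2891, 0.0512]
orientation: [-0.0, -0.301, 0.954, -0.0]
wrist_force: [-0.1, -0.2, 0.3]
finger_gap: 0.0515
grip_force: 0.0
```

>>> {"name": "move_arm", "arguments": {"targets": [[[0,0,0],[0,0,0],1],[[0,0,0],[0,0,0],1],[[0,0,-40],[0,0,0],1],[[0,0,-100],[0,0,0],1],[[0,0,-100],[0,0,0],1]]}}

```text
clock: 29.68
tcp_pos: [0.6571, 0.2901, 0.1572]
orientation: [0.005, -0.301, 0.954, -0.0]
wrist_force: [0.9, 0.1, -3.1]
finger_gap: 0.0103
grip_force: 62.7
```

Run:
```python
from h import *
plan(.469,-.0007,.11,-125)
footedge()
pic=cam("wrist");gr=cv2.cvtColor(pic["pixels"],cv2.COLOR_RGB2GRAY).astype(int)
for u in range(206,306,10): print(u,gr[150:220:3,u].tolist())
```

```text
t 29.68 tcp [0.6571 0.2901 0.1572] psi -145.0 q1,q6 [ 0.3  -0.31] gap 0.0103
shift [ 321.4 -129.9   44.6] turn [-0.03  0.05 -2.  ] | rows lin 5.6 rot 1.9
n 37 px [214.  197.5] [286.  178.5] edge heading -39.2 lat 0.4742 tcp lat 0.49
206 [191, 190, 188, 188, 187, 184, 146, 119, 176, 198, 199, 203, 203, 198, 197, 194, 194, 191, 191, 201, 203, 205, 204, 201]
216 [191, 194, 193, 190, 188, 188, 188, 186, 156, 115, 167, 195, 198, 202, 205, 201, 85, 60, 72, 71, 72, 74, 75, 83]
226 [187, 185, 189, 194, 193, 191, 189, 188, 189, 187, 168, 117, 147, 186, 197, 108, 59, 72, 73, 72, 75, 75, 72, 72]
236 [194, 192, 188, 186, 188, 195, 194, 191, 189, 188, 189, 187, 176, 125, 89, 59, 70, 72, 72, 74, 93, 122, 125, 125]
246 [191, 193, 195, 193, 189, 187, 187, 193, 194, 192, 190, 189, 190, 146, 59, 69, 74, 72, 92, 118, 33, 27, 29, 28]
256 [186, 187, 189, 192, 194, 194, 190, 188, 186, 192, 195, 193, 164, 58, 67, 74, 72, 76, 110, 105, 29, 31, 29, 30]
266 [186, 185, 185, 186, 189, 192, 194, 195, 191, 188, 186, 175, 58, 68, 126, 124, 73, 75, 86, 189, 161, 134, 68, 52]
276 [181, 183, 185, 186, 183, 186, 188, 191, 193, 196, 193, 58, 63, 124, 126, 130, 133, 131, 130, 127, 121, 158, 214, 216]
286 [182, 184, 183, 181, 184, 185, 184, 185, 186, 189, 74, 57, 119, 128, 131, 133, 131, 130, 128, 130, 129, 128, 132, 133]
296 [187, 183, 182, 184, 183, 181, 183, 186, 184, 184, 185, 187, 190, 194, 195, 191, 189, 188, 193, 197, 180, 140, 123, 128]
```

>>> {"name": "move_arm", "arguments": {"targets": [[[50,-20,0],[0,0,0],1],[[105,-43,0],[0,0,0],1],[[160,-65,0],[0,0,0],1],[[215,-87,0],[0,0,0],1],[[270,-109,0],[0,0,0],1]]}}

```text
clock: 30.4
tcp_pos: [0.4923, 0.0435, 0.1486]
orientation: [-0.002, -0.301, 0.954, 0.001]
wrist_force: [1.0, -1.3, -2.7]
finger_gap: 0.0103
grip_force: 62.6
```

>>> {"name": "move_arm", "arguments": {"targets": [[[25,-10,10],[0,0,-0.7],1],[[51,-21,25],[0,0,-1.4],1],[[51,-21,45],[0,0,-2],1],[[51,-21,45],[0,0,-2],1]]}}

```text
clock: 30.9
tcp_pos: [0.4623, -0.0015, 0.1031]
orientation: [-0.003, -0.461, 0.887, 0.002]
wrist_force: [0.0, 0.3, -4.2]
finger_gap: 0.0108
grip_force: 62.6
```

Run:
```python
from h import *
plan(.469,-.0007,.065,-125.1)
footedge()
```

```text
t 30.9 tcp [ 0.4623 -0.0015  0.1031] psi -125.1 q1,q6 [-0.18 -1.14] gap 0.0108
shift [-4.6 -5.3 38. ] turn [ 0.04 -0.02  0.  ] | rows lin 0.6 rot 0.0
n 37 px [214.  198.5] [286.  180.5] edge heading -19.7 lat 0.1321 tcp lat 0.1519
```

>>> {"name": "move_arm", "arguments": {"targets": [[[-4.7,-2.8,10],[0,0,0],1],[[-4.7,-2.8,20],[0,0,0],1],[[-4.7,-2.8,28],[0,0,0],1],[[-4.7,-2.8,34],[0,0,0],1],[[-4.7,-2.8,38],[0,0,0],1]]}}

```text
clock: 31.58
tcp_pos: [0.4704, 0.0006, 0.0675]
orientation: [-0.001, -0.462, 0.887, 0.0]
wrist_force: [-0.3, -0.2, -3.4]
finger_gap: 0.0105
grip_force: 62.5
```

Run:
```python
from h import *
plan(.469,-.0007,.06,-125.1);s=pose()[0];print(s["wrist_force"],s["ft_torque"])
footedge()
```

```text
t 31.57 tcp [0.4704 0.0006 0.0675] psi -125.0 q1,q6 [-0.17 -1.13] gap 0.0105
shift [1.9 0.4 7.5] turn [ 0.   -0.    0.01] | rows lin 0.1 rot 0.0
[-0.34741697 -0.15867241 -3.37232706] [0.05591811 0.02637858 0.0390375 ]
n 37 px [214.  198.5] [286.  180.5] edge heading -19.5 lat 0.1372 tcp lat 0.156
```

>>> {"name": "move_arm", "arguments": {"targets": [[[1,0,2],[0,0,0],1],[[1,0,4],[0,0,0],1],[[1,0,6],[0,0,0],1],[[1,0,7.5],[0,0,0],1],[[1,0,7.5],[0,0,0],1]]}}

```text
clock: 32.25
tcp_pos: [0.4702, -0.0002, 0.0612]
orientation: [-0.0, -0.462, 0.887, -0.0]
wrist_force: [-2.7, 0.8, 3.9]
finger_gap: 0.01
grip_force: 63.6
```

Run:
```python
from h import *
plan(.469,-.0007,.06,-206);s=pose()[0];print(s["wrist_force"],s["ft_torque"])
```

```text
t 32.25 tcp [ 4.702e-01 -2.000e-04  6.120e-02] psi -125.0 q1,q6 [-0.17 -1.13] gap 0.01
shift [1.1 0.7 1.2] turn [-0.  -0.   8.1] | rows lin 0.0 rot 7.6
[-2.69500704  0.77091576  3.91901968] [ 0.26653923  0.45269084 -0.08091278]
```

>>> {"name": "move_arm", "arguments": {"targets": [[[0,0,0.5],[0,0,0.9],1],[[0,0,0.5],[0,0,1.8],1],[[0,0,0.5],[0,0,2.7],1],[[0,0,0.5],[0,0,3.6],1],[[0,0,0.5],[0,0,4.5],1]]}}

```text
clock: 32.88
tcp_pos: [0.4712, -0.0004, 0.0611]
orientation: [0.001, -0.085, 0.996, -0.0]
wrist_force: [-0.7, -0.2, 4.2]
finger_gap: 0.0108
grip_force: 63.7
```

>>> {"name": "move_arm", "arguments": {"targets": [[[0,0,0],[0,0,0.9],1],[[0,0,0],[0,0,1.8],1],[[0,0,0],[0,0,2.7],1],[[0,0,0],[0,0,3.6],1],[[0,0,0],[0,0,3.6],1]]}}

```text
clock: 33.5
tcp_pos: [0.4718, -0.0001, 0.0612]
orientation: [0.001, 0.224, 0.975, 0.001]
wrist_force: [1.8, 2.3, 6.0]
finger_gap: 0.0105
grip_force: 63.9
```

Run:
```python
from h import *
plan(.469,-.0007,.06,-206);s=pose()[0];print(s["wrist_force"],s["ft_torque"],s["tau"][5])
```

```text
t 33.5 tcp [ 4.718e-01 -1.000e-04  6.120e-02] psi 154.2 q1,q6 [-0.17  0.28] gap 0.0105
shift [ 2.3 -1.8  1.1] turn [0.01 0.01 0.02] | rows lin 0.1 rot 0.0
[1.7921337  2.27816144 6.03166147] [ 0.66503939 -0.13885471  0.02911735] 0.5402042716741562
```

>>> {"name": "move_arm", "arguments": {"targets": [[[0,0,0],[0,0,0.3],1],[[0,0,0],[0,0,0.6],1],[[0,0,0],[0,0,0.6],1]]}}

```text
clock: 33.88
tcp_pos: [0.4721, -0.0002, 0.0611]
orientation: [0.002, 0.272, 0.962, 0.0]
wrist_force: [3.0, 1.2, 5.7]
finger_gap: 0.0101
grip_force: 74.2
```

Run:
```python
from h import *
plan(.469,-.0007,.06,-206);s=pose()[0];print(s["wrist_force"],s["ft_torque"],s["tau"][5])
```

```text
t 33.88 tcp [ 4.721e-01 -2.000e-04  6.110e-02] psi 148.4 q1,q6 [-0.17  0.38] gap 0.0101
shift [ 2.4 -2.1  1.1] turn [ 0.01  0.02 -0.56] | rows lin 0.1 rot 0.5
[3.04668621 1.22884283 5.6837276 ] [ 0.37245438 -0.28684624  1.47728759] 1.60722054541111
```

>>> {"name": "move_arm", "arguments": {"targets": [[[0,0,0],[0,0,-0.4],1],[[0,0,-25],[0,0,-0.4],1],[[0,0,-60],[0,0,-0.4],1],[[0,0,-90],[0,0,-0.4],1],[[0,0,-90],[0,0,-0.4],1]]}}

```text
clock: 34.5
tcp_pos: [0.4713, -0.0007, 0.1514]
orientation: [0.001, 0.241, 0.971, -0.0]
wrist_force: [0.6, 0.1, -3.8]
finger_gap: 0.0106
grip_force: 62.5
```

Run:
```python
from h import *
plan(.408,-.280,.15)
```

```text
t 34.5 tcp [ 0.4713 -0.0007  0.1514] psi 152.1 q1,q6 [-0.17  0.31] gap 0.0106
shift [ -74.5 -276.5    1.6] turn [0.   0.02 0.  ] | rows lin 4.6 rot 0.0
```

>>> {"name": "move_arm", "arguments": {"targets": [[[-15,-57,0],[0,0,0],1],[[-30,-114,0],[0,0,0],1],[[-45,-171,0],[0,0,0],1],[[-60,-228,0],[0,0,0],1],[[-74,-276,0],[0,0,0],1]]}}

```text
clock: 35.12
tcp_pos: [0.4042, -0.2801, 0.1479]
orientation: [-0.002, 0.241, 0.97, 0.0]
wrist_force: [1.7, -0.5, -3.3]
finger_gap: 0.011
grip_force: 62.6
```

>>> {"name": "move_arm", "arguments": {"targets": [[[0,0,20],[0,0,0],1],[[0,0,45],[0,0,0],1],[[0,0,70],[0,0,0],1],[[0,0,84],[0,0,0],1],[[0,0,88],[0,0,0],1]]}}

```text
clock: 35.75
tcp_pos: [0.4049, -0.2778, 0.0604]
orientation: [-0.002, 0.241, 0.97, 0.001]
wrist_force: [0.9, -0.4, -2.4]
finger_gap: 0.0106
grip_force: 62.4
```

Run:
```python
from h import *
plan(.408,-.280,.058);s=pose()[0];print(s["wrist_force"])
```

```text
t 35.75 tcp [ 0.4049 -0.2778  0.0604] psi 152.1 q1,q6 [-0.76 -0.28] gap 0.0106
shift [-3.8 -0.5  2.3] turn [ 0.   -0.02 -0.  ] | rows lin 0.1 rot 0.0
[ 0.89539271 -0.38449337 -2.44272092]
```

>>> {"name": "move_arm", "arguments": {"targets": [[[0,0,1.8],[0,0,0],1],[[0,0,1.8],[0,0,0],0.2],[[0,0,1.8],[0,0,0],0.2],[[0,0,1.8],[0,0,0],0.2],[[0,0,1.8],[0,0,0],0.2]]}}

```text
clock: 36.38
tcp_pos: [0.4062, -0.279, 0.0607]
orientation: [0.0, 0.242, 0.97, -0.0]
wrist_force: [-1.0, 0.3, -0.6]
finger_gap: 0.0343
grip_force: 0.0
```

>>> {"name": "move_arm", "arguments": {"targets": [[[0,0,-30],[0,0,0],0.2],[[0,0,-70],[0,0,0],-1],[[0,0,-120],[0,0,0],-1],[[0,0,-120],[0,0,0],-1]]}}

```text
clock: 36.88
tcp_pos: [0.4082, -0.2807, 0.1845]
orientation: [0.003, 0.242, 0.97, -0.002]
wrist_force: [0.6, -0.2, -0.3]
finger_gap: 0.0851
grip_force: 0.0
```

Run:
```python
from h import *
plan(.56,.12,.185,92)
pic=cam("top")
for t in("clamp_a","stone_jar"):
    for d in env.landmark_of(t,pic):print(t,np.round(d["centre"],3),round(d["confidence"],2))
```

```text
t 36.88 tcp [ 0.4082 -0.2807  0.1845] psi 152.0 q1,q6 [-0.76 -0.28] gap 0.0851
shift [ 53.7 425.1  -2.1] turn [0.01 0.05 6.  ] | rows lin 6.9 rot 5.6
clamp_a [ 0.348 -0.104  0.003] 0.96
clamp_a [ 0.478 -0.337  0.005] 0.92
clamp_a [ 0.404 -0.279  0.005] 0.86
clamp_a [ 0.5   -0.26   0.071] 0.74
clamp_a [0.609 0.152 0.   ] 0.69
clamp_a [ 0.5   -0.261  0.004] 0.67
clamp_a [ 0.786 -0.107 -0.002] 0.67
clamp_a [ 0.609  0.049 -0.001] 0.62
clamp_a [0.735 0.102 0.003] 0.56
stone_jar [0.461 0.159 0.002] 0.66
```

>>> {"name": "move_arm", "arguments": {"targets": [[[7,56,0],[0,0,0],-1],[[14,112,0],[0,0,0],-1],[[21,168,0],[0,0,0],-1],[[28,224,0],[0,0,0],-1],[[35,280,0],[0,0,0],-1]]}}

```text
clock: 37.65
tcp_pos: [0.5058, -0.0131, 0.1784]
orientation: [-0.002, 0.242, 0.97, -0.0]
wrist_force: [1.5, -0.1, 0.2]
finger_gap: 0.0856
grip_force: 0.0
```

>>> {"name": "move_arm", "arguments": {"targets": [[[7,50,0],[0,0,1],-1],[[14,100,0],[0,0,2],-1],[[19,145,0],[0,0,3],-1],[[19,145,0],[0,0,4],-1],[[19,145,0],[0,0,5],-1]]}}

```text
clock: 38.28
tcp_pos: [0.5565, 0.1228, 0.1777]
orientation: [-0.002, 0.631, 0.776, -0.002]
wrist_force: [0.4, -0.1, -1.0]
finger_gap: 0.0855
grip_force: 0.0
```

>>> {"name": "move_arm", "arguments": {"targets": [[[0,0,0],[0,0,1],-1],[[0,0,0],[0,0,1],-1]]}}

```text
clock: 38.52
tcp_pos: [0.5566, 0.1219, 0.1783]
orientation: [-0.001, 0.694, 0.72, -0.002]
wrist_force: [0.1, -0.3, 0.8]
finger_gap: 0.0854
grip_force: 0.0
```

Run:
```python
from h import *
plan(.607,.150,.09,92)
pic=cam("wrist")
for t in("clamp_a","clamp_a_grip"):
    for d in env.landmark_of(t,pic):print(t,np.round(d["centre"],3),round(d["confidence"],2))
clamp(pic,.607,.150)
```

```text
t 38.52 tcp [0.5566 0.1219 0.1783] psi 92.2 q1,q6 [0.07 1.61] gap 0.0854
shift [26.2 51.8 88.1] turn [-0.02  0.    0.02] | rows lin 1.7 rot 0.0
clamp_a [0.602 0.15  0.001] 0.86
clamp_a [0.61  0.056 0.002] 0.71
clamp_a [0.738 0.103 0.001] 0.61
clamp_a_grip [0.736 0.105 0.065] 0.83
clamp_a_grip [ 0.789 -0.106  0.063] 0.78
clamp_a_grip [0.606 0.05  0.061] 0.67
clamp_a_grip [ 0.467 -0.    -0.001] 0.57
wing (array([604. , 152.3]), [14.4, 45.8], np.float32(92.6)) foot (array([606.5, 150.2]), [40.1, 54.9], np.float32(92.2))
```

>>> {"name": "move_arm", "arguments": {"targets": [[[13,25,20],[0,0,0],-1],[[26,51,60],[0,0,0],-1],[[26,51,100],[0,0,0],-1],[[26,51,118],[0,0,0],-1],[[26,51,118],[0,0,0],-1]]}}

```text
clock: 39.3
tcp_pos: [0.6059, 0.1495, 0.0599]
orientation: [-0.002, 0.694, 0.72, -0.002]
wrist_force: [0.4, 0.6, 0.5]
finger_gap: 0.0851
grip_force: 0.0
```

Run:
```python
from h import *
plan(.606,.150,.048,92)
pic=cam("wrist")
g=pic["pixels"].max(2); m=(g<50)&near(pic,.606,.15,.06,.04)
n,l,st,_=cv2.connectedComponentsWithStats(m.astype(np.uint8)); k=1+np.argmax(st[1:,4]); print(st[k],n)
```

```text
t 39.3 tcp [0.6059 0.1495 0.0599] psi 92.1 q1,q6 [0.11 1.65] gap 0.0851
shift [ 0.5  0.2 11.9] turn [-0.03  0.    0.01] | rows lin 0.2 rot 0.0
[241 203  23  89 869] 17
```

>>> {"name": "move_arm", "arguments": {"targets": [[[0,0,12],[0,0,0],-1],[[0,0,12],[0,0,0],1],[[0,0,12],[0,0,0],1],[[0,0,12],[0,0,0],1],[[0,0,12],[0,0,0],1]]}}

```text
clock: 39.98
tcp_pos: [0.6076, 0.1497, 0.0504]
orientation: [-0.0, 0.694, 0.72, -0.0]
wrist_force: [-1.3, 0.1, 1.3]
finger_gap: 0.0123
grip_force: 8.9
```

>>> {"name": "move_arm", "arguments": {"targets": [[[0,0,0],[0,0,0],1],[[0,0,-40],[0,0,0],1],[[0,0,-100],[0,0,0],1],[[0,0,-100],[0,0,0],1]]}}

```text
clock: 40.48
tcp_pos: [0.6112, 0.1502, 0.1554]
orientation: [0.003, 0.694, 0.72, 0.003]
wrist_force: [1.2, 0.6, -3.3]
finger_gap: 0.0108
grip_force: 62.7
```

Run:
```python
from h import *
plan(.454,.300,.15)
```

```text
t 40.48 tcp [0.6112 0.1502 0.1554] psi 92.0 q1,q6 [0.11 1.65] gap 0.0108
shift [ 155.3 -151.7    4.1] turn [ 0.05 -0.   -0.  ] | rows lin 3.5 rot 0.0
```

>>> {"name": "move_arm", "arguments": {"targets": [[[40,-39,0],[0,0,0],1],[[80,-78,0],[0,0,0],1],[[120,-117,0],[0,0,0],1],[[155,-152,0],[0,0,0],1],[[155,-152,0],[0,0,0],1]]}}

```text
clock: 41.1
tcp_pos: [0.4463, 0.3007, 0.1487]
orientation: [-0.001, 0.693, 0.721, -0.002]
wrist_force: [0.5, 0.1, -2.2]
finger_gap: 0.0101
grip_force: 62.1
```

>>> {"name": "move_arm", "arguments": {"targets": [[[0,0,20],[0,0,0],1],[[0,0,45],[0,0,0],1],[[0,0,70],[0,0,0],1],[[0,0,84],[0,0,0],1],[[0,0,90],[0,0,0],1]]}}

```text
clock: 41.72
tcp_pos: [0.4498, 0.2985, 0.0588]
orientation: [-0.0, 0.695, 0.719, -0.001]
wrist_force: [-0.7, -0.3, -3.1]
finger_gap: 0.0109
grip_force: 62.0
```

Run:
```python
from h import *
plan(.454,.300,.055);s=pose()[0];print(s["wrist_force"])
```

```text
t 41.73 tcp [0.4498 0.2985 0.0588] psi 92.0 q1,q6 [0.44 1.97] gap 0.0109
shift [1.3 4.2 3.8] turn [-0.01  0.01 -0.  ] | rows lin 0.1 rot 0.0
[-0.69611791 -0.25141994 -3.1021727 ]
```

>>> {"name": "move_arm", "arguments": {"targets": [[[0,0,1.5],[0,0,0],1],[[0,0,3],[0,0,0],1],[[0,0,3],[0,0,0],1],[[0,0,3],[0,0,0],1]]}}

```text
clock: 42.22
tcp_pos: [0.4505, 0.2994, 0.0576]
orientation: [-0.0, 0.694, 0.72, 0.0]
wrist_force: [0.7, -0.3, -3.1]
finger_gap: 0.0106
grip_force: 62.1
```

>>> {"name": "move_arm", "arguments": {"targets": [[[0,0,0],[0,0,0],0.2],[[0,0,0],[0,0,0],0.2],[[0,0,0],[0,0,0],0.2],[[0,0,-30],[0,0,0],0.2],[[0,0,-80],[0,0,0],0.2]]}}

```text
clock: 42.85
tcp_pos: [0.4488, 0.2985, 0.1363]
orientation: [-0.001, 0.694, 0.72, -0.002]
wrist_force: [1.8, -0.1, 1.2]
finger_gap: 0.0344
grip_force: 0.0
```

>>> {"name": "move_arm", "arguments": {"targets": [[[0,0,-50],[0,0,0],0.2],[[0,0,-100],[0,0,0],0.2],[[0,50,-130],[0,0,0],0.2],[[0,100,-130],[0,0,0],0.2],[[0,100,-130],[0,0,0],0.2]]}}

```text
clock: 43.48
tcp_pos: [0.5533, 0.3024, 0.2655]
orientation: [-0.0, 0.695, 0.719, -0.0]
wrist_force: [-0.0, -0.1, 0.3]
finger_gap: 0.0338
grip_force: 0.0
```

Run:
```python
from h import *
print(pose()[1])
for n in("top","scene"):
    pic=cam(n)
    for t in("clamp_a","clamp_a_grip","dish","tray","stone_jar"):
        for d in env.landmark_of(t,pic):
            if d["confidence"]>.4:print(n,t,np.round(d["centre"],3),round(d["confidence"],2))
    if n=="top":
        for c in((.478,-.338),(.5,-.261),(.405,-.279),(.452,.299)):
            try: clamp(pic,*c)
            except Exception as e: print(e)
```

```text
[0.55326808 0.30244546 0.26546306]
top clamp_a [0.454 0.303 0.005] 0.93
top clamp_a [ 0.477 -0.34   0.004] 0.91
top clamp_a [ 0.788 -0.105 -0.001] 0.78
top clamp_a [ 0.349 -0.106 -0.001] 0.77
top clamp_a [ 0.5   -0.262  0.006] 0.76
top clamp_a [ 0.734  0.105 -0.001] 0.68
top clamp_a [ 0.611  0.044 -0.001] 0.64
top clamp_a [ 0.396 -0.265  0.007] 0.62
top clamp_a [ 0.464  0.156 -0.   ] 0.41
top clamp_a_grip [ 0.786 -0.11   0.064] 0.7
top clamp_a_grip [ 0.477 -0.339  0.068] 0.67
top clamp_a_grip [0.606 0.053 0.069] 0.64
top clamp_a_grip [0.734 0.1   0.061] 0.61
top clamp_a_grip [ 0.344 -0.108  0.061] 0.56
top clamp_a_grip [0.457 0.297 0.007] 0.53
top dish [0.455 0.294 0.002] 0.72
top tray [ 0.451 -0.294  0.003] 0.91
top stone_jar [0.464 0.156 0.002] 0.79
wing (array([ 479.7, -339.7]), [17.0, 46.8], np.float32(151.8)) foot (array([ 478.3, -344.7]), [41.7, 56.3], np.float32(152.9))
wing (array([ 498.5, -258.7]), [15.1, 48.0], np.float32(151.0)) foot (array([ 498.2, -257.7]), [36.3, 59.8], np.float32(171.5))
wing (array([ 398.8, -259.8]), [17.4, 46.4], np.float32(167.1)) foot (array([ 397.
[... 175 characters left out ...]
mp_a [ 0.48  -0.344  0.006] 0.98
scene clamp_a [ 0.394 -0.264  0.006] 0.93
scene clamp_a [0.734 0.104 0.004] 0.89
scene clamp_a [0.607 0.053 0.   ] 0.87
scene clamp_a [ 0.791 -0.111 -0.002] 0.77
scene clamp_a [ 0.35  -0.103  0.005] 0.71
scene clamp_a [ 0.499 -0.258  0.01 ] 0.63
scene clamp_a [0.449 0.298 0.005] 0.6
scene clamp_a_grip [0.734 0.104 0.066] 0.86
scene clamp_a_grip [0.608 0.052 0.062] 0.78
scene clamp_a_grip [ 0.477 -0.345  0.072] 0.73
scene clamp_a_grip [ 0.348 -0.108  0.069] 0.62
scene clamp_a_grip [ 0.784 -0.107  0.062] 0.52
scene dish [0.458 0.291 0.002] 0.91
scene tray [ 0.449 -0.289 -0.002] 0.65
scene tray [ 0.498 -0.262  0.01 ] 0.64
scene stone_jar [0.465 0.158 0.002] 0.67
```

One clamp in the tray was knocked, from (0.405,-0.279) to (0.395,-0.265), close to the wall. I'll go over and inspect it.

Run:
```python
from h import *
plan(.42,-.255,.20,166)
```

```text
t 44.08 tcp [0.55   0.303  0.2674] psi 92.1 q1,q6 [0.38 1.91] gap 0.0341
shift [-552.9 -149.9   67.5] turn [-0.   -0.   -7.39] | rows lin 9.2 rot 6.9
```

>>> {"name": "move_arm", "arguments": {"targets": [[[-55,-15,0],[0,0,0],-1],[[-110,-30,0],[0,0,0],-1],[[-165,-45,0],[0,0,0],-1],[[-220,-60,0],[0,0,0],-1],[[-275,-75,0],[0,0,0],-1]]}}

```text
clock: 44.7
tcp_pos: [0.4845, 0.0238, 0.2674]
orientation: [0.0, 0.694, 0.72, -0.0]
wrist_force: [1.5, -0.4, 0.5]
finger_gap: 0.0854
grip_force: 0.0
```

>>> {"name": "move_arm", "arguments": {"targets": [[[-55,-15,10],[0,0,-1],-1],[[-110,-30,20],[0,0,-2],-1],[[-165,-45,35],[0,0,-3],-1],[[-220,-60,50],[0,0,-4],-1],[[-278,-75,65],[0,0,-5],-1]]}}

```text
clock: 45.32
tcp_pos: [0.4248, -0.2354, 0.2078]
orientation: [0.0, 0.347, 0.938, -0.0]
wrist_force: [0.1, -0.0, -0.7]
finger_gap: 0.0857
grip_force: 0.0
```

>>> {"name": "move_arm", "arguments": {"targets": [[[0,0,0],[0,0,-1],-1],[[0,0,0],[0,0,-2],-1],[[0,0,0],[0,0,-2.4],-1],[[0,0,0],[0,0,-2.4],-1]]}}

```text
clock: 45.82
tcp_pos: [0.4253, -0.2339, 0.208]
orientation: [-0.0, 0.148, 0.989, -0.0]
wrist_force: [0.0, 0.0, 0.6]
finger_gap: 0.0856
grip_force: 0.0
```

Run:
```python
from h import *
plan(.396,-.265,.09,166)
pic=cam("wrist")
for t in("clamp_a","clamp_a_grip","tray"):
    for d in env.landmark_of(t,pic):print(t,np.round(d["centre"],3),round(d["confidence"],2))
for c in((.396,-.265),(.5,-.261),(.478,-.34)):
  g=pic["pixels"].astype(int); m=g.max(2)
  try:
    clamp(pic,*c)
    print("wing@.077",rect((m<50)&near(pic,*c,.06),pic,.077))
  except Exception as e: print(e)
```

```text
t 45.83 tcp [ 0.4253 -0.2339  0.208 ] psi 162.9 q1,q6 [-0.67 -0.37] gap 0.0856
shift [ 18.8 -38.3 118. ] turn [-0.   -0.   -0.31] | rows lin 2.0 rot 0.3
clamp_a [ 0.791 -0.107 -0.002] 0.95
clamp_a [ 0.348 -0.105 -0.003] 0.91
clamp_a [ 0.481 -0.343  0.01 ] 0.85
clamp_a [ 0.499 -0.263  0.006] 0.76
clamp_a [0.611 0.053 0.004] 0.71
clamp_a [ 0.398 -0.266  0.005] 0.62
clamp_a_grip [ 0.48  -0.343  0.071] 0.91
clamp_a_grip [ 0.349 -0.11   0.068] 0.67
clamp_a_grip [ 0.463  0.    -0.003] 0.47
tray [ 0.446 -0.29  -0.005] 0.65
wing (array([ 398.3, -260.1]), [12.3, 46.5], np.float32(168.2)) foot (array([ 405.6, -262. ]), [40.0, 66.3], np.float32(167.1))
wing@.077 (array([ 397. , -258.8]), [12.0, 45.4], np.float32(168.2))
wing (array([ 497.7, -259.5]), [11.2, 53.7], np.float32(153.8)) foot (array([ 489.7, -253.2]), [31.6, 39.3], np.float32(63.2))
wing@.077 (array([ 494. , -258.3]), [10.9, 52.3], np.float32(153.8))
wing (array([ 492.8, -353.7]), [27.6, 95.2], np.float32(131.0)) foot (array([ 483.7, -341.7]), [40.6, 61.9], np.float32(151.5))
wing@.077 (array([ 489.2, -350.1]), [26.9, 92.8], np.float32(131.0))
```

The wing is in line with the foot (168° against 167°), so it's still locked and on the floor, but it's right at the wall. I'll lift it and set it 12 mm further in.

>>> {"name": "move_arm", "arguments": {"targets": [[[9,-18,20],[0,0,-0.5],-1],[[18,-36,60],[0,0,-0.5],-1],[[18,-36,105],[0,0,-0.5],-1],[[18,-36,130],[0,0,-0.5],-1],[[18,-36,140],[0,0,-0.5],-1]]}}

```text
clock: 46.65
tcp_pos: [0.3967, -0.2622, 0.0665]
orientation: [-0.001, 0.105, 0.995, 0.001]
wrist_force: [-0.7, 0.1, -0.2]
finger_gap: 0.0853
grip_force: 0.0
```

Run:
```python
from h import *
plan(.397,-.263,.056,168)
pic=cam("wrist")
g=pic["pixels"].max(2); m=(g<50)&near(pic,.397,-.263,.06,.04)
n,l,st,_=cv2.connectedComponentsWithStats(m.astype(np.uint8)); k=1+np.argmax(st[1:,4]); print(st[k],n)
for v in range(st[k][1],st[k][1]+st[k][3],6):
    u=np.nonzero(l[v]==k)[0]; print(v,u.min(),u.max(),end="; ")
```

```text
t 46.65 tcp [ 0.3967 -0.2622  0.0665] psi 168.0 q1,q6 [-0.75 -0.54] gap 0.0853
shift [-0.5 -0.7 10.5] turn [ 0.01 -0.02 -0.  ] | rows lin 0.2 rot 0.0
[ 246  206   22   89 1262] 3
206 250 263; 212 248 266; 218 247 267; 224 247 249; 230 247 249; 236 247 267; 242 247 267; 248 247 267; 254 247 266; 260 247 266; 266 247 265; 272 247 265; 278 247 265; 284 246 247; 290 246 247;
```

>>> {"name": "move_arm", "arguments": {"targets": [[[0,0,10],[0,0,0],-1],[[0,0,10],[0,0,0],1],[[0,0,10],[0,0,0],1],[[0,0,10],[0,0,0],1],[[0,0,10],[0,0,0],1]]}}

```text
clock: 47.32
tcp_pos: [0.3977, -0.2631, 0.0582]
orientation: [-0.0, 0.104, 0.995, -0.0]
wrist_force: [0.9, 1.4, 1.9]
finger_gap: 0.0118
grip_force: 4.7
```

>>> {"name": "move_arm", "arguments": {"targets": [[[0,0,0],[0,0,0],1],[[0,0,-15],[0,0,0],1],[[-6,0,-25],[0,0,0],1],[[-13,0,-25],[0,0,0],1],[[-13,0,-12],[0,0,0],1]]}}

```text
clock: 47.95
tcp_pos: [0.4116, -0.2667, 0.0702]
orientation: [0.001, 0.104, 0.995, -0.001]
wrist_force: [0.1, -0.6, -4.2]
finger_gap: 0.0103
grip_force: 59.8
```

>>> {"name": "move_arm", "arguments": {"targets": [[[0,0,6],[0,0,0],1],[[0,0,10],[0,0,0],1],[[0,0,11],[0,0,0],1],[[0,0,11],[0,0,0],1]]}}

```text
clock: 48.45
tcp_pos: [0.4102, -0.2658, 0.0588]
orientation: [-0.0, 0.105, 0.995, -0.0]
wrist_force: [0.3, 0.3, -3.5]
finger_gap: 0.0107
grip_force: 59.9
```

Run:
```python
from h import *
plan(.41,-.265,.056,168);s=pose()[0];print(s["wrist_force"],s["ft_torque"])
```

```text
t 48.45 tcp [ 0.4102 -0.2658  0.0588] psi 168.0 q1,q6 [-0.74 -0.53] gap 0.0107
shift [0.3 0.7 2.8] turn [-0. -0. -0.] | rows lin 0.0 rot 0.0
[ 0.2938208   0.30873427 -3.50734424] [0.00718344 0.01817889 0.06953944]
```

>>> {"name": "move_arm", "arguments": {"targets": [[[0,0,1.2],[0,0,0],1],[[0,0,1.2],[0,0,0],1],[[0,0,1.2],[0,0,0],0.2],[[0,0,1.2],[0,0,0],0.2],[[0,0,1.2],[0,0,0],0.2]]}}

```text
clock: 49.08
tcp_pos: [0.4104, -0.2659, 0.0578]
orientation: [-0.0, 0.104, 0.995, -0.0]
wrist_force: [-0.4, 0.3, 0.0]
finger_gap: 0.0342
grip_force: 0.0
```

>>> {"name": "move_arm", "arguments": {"targets": [[[0,0,0],[0,0,0],0.2],[[0,0,-40],[0,0,0],0.2],[[0,0,-90],[0,0,0],0.2],[[0,0,-140],[0,0,0],0.2],[[0,100,-140],[0,0,0],0.2]]}}

```text
clock: 49.7
tcp_pos: [0.4262, -0.2088, 0.202]
orientation: [0.004, 0.108, 0.994, -0.003]
wrist_force: [1.0, 1.0, -0.6]
finger_gap: 0.0343
grip_force: 0.0
```

>>> {"name": "move_arm", "arguments": {"targets": [[[0,60,0],[0,0,0],0.2],[[0,110,0],[0,0,0],0.2],[[0,110,0],[0,0,0],0.2]]}}

```text
clock: 50.08
tcp_pos: [0.4463, -0.094, 0.1977]
orientation: [-0.0, 0.102, 0.995, 0.0]
wrist_force: [-0.5, -0.4, -0.2]
finger_gap: 0.0341
grip_force: 0.0
```

Run:
```python
from h import *
print(pose()[1])
for n in("top","scene"):
    pic=cam(n)
    for t in("clamp_a","stone_jar","tray","dish"):
        for d in env.landmark_of(t,pic):
            if d["confidence"]>.4:print(n,t,np.round(d["centre"],3),round(d["confidence"],2))
    for c in((.479,-.34),(.499,-.261),(.41,-.266),(.453,.3)):
        try: clamp(pic,*c)
        except Exception as e: print(e)
```

```text
[ 0.44626363 -0.09397679  0.19773456]
top clamp_a [ 0.785 -0.106 -0.001] 0.97
top clamp_a [0.456 0.302 0.004] 0.9
top clamp_a [ 0.736  0.102 -0.   ] 0.88
top clamp_a [ 0.345 -0.104 -0.001] 0.74
top clamp_a [ 0.614  0.048 -0.   ] 0.59
top stone_jar [0.466 0.159 0.002] 0.74
top dish [0.457 0.292 0.003] 0.79
attempt to get argmax of an empty sequence
attempt to get argmax of an empty sequence
attempt to get argmax of an empty sequence
wing (array([450.9, 297. ]), [10.3, 48.7], np.float32(93.1)) foot (array([448.6, 286.1]), [29.0, 39.9], np.float32(179.6))
scene clamp_a [0.608 0.05  0.002] 0.98
scene clamp_a [ 0.408 -0.264  0.01 ] 0.95
scene clamp_a [ 0.788 -0.106 -0.   ] 0.86
scene clamp_a [ 0.481 -0.343  0.009] 0.79
scene clamp_a [ 0.351 -0.104 -0.   ] 0.78
scene clamp_a [0.447 0.297 0.004] 0.77
scene clamp_a [ 0.497 -0.258  0.008] 0.71
scene clamp_a [ 0.735  0.104 -0.001] 0.66
scene stone_jar [0.468 0.161 0.002] 0.93
scene tray [ 0.448 -0.289 -0.001] 0.66
scene dish [ 0.457  0.29  -0.001] 0.97
attempt to get argmax of an empty sequence
attempt to get argmax of an empty sequence
wing (array([ 418.2, -257.1]), [31.1, 37.2], np.float32(53.8)) foot (array([ 417.8, -253.1]), [41.2, 57.4], np.float32(143.4))
wing (array([458.6, 302. ]), [27.4, 42.3], np.float32(98.6)) foot (array([453.8, 285.2]), [38.8, 93.0], np.float32(93.3))
```

```bash
python3 -c "
from workcell import env
print(env.hand_in())"
```

```text
the job is handed in; nothing more can be done
None
```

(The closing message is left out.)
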